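# Load, strap down and start the sample-cylinder shaker

## Task

With the power still off, lay every sample cylinder from the mat into a saddle of the shaker (any saddle, either way round), then swing the slotted strap across them about its loose bolt and let its slot drop over the far bolt so that the strap lies flat. Only then turn the isolator handle to on, slide the guard aside and press the start button fully, and finally slide the guard back over the button. Leave the glassware and tools on the bench where they are.

Things in the scene. Friction and masses are not known exactly. Their poses are not given: they have to be found in the camera images.
- shaker: fixed bench shaker, white housing 310 x 170 mm. Origin: centre of its foot on the bench; z up; x runs from pivot bolt to far bolt. Two flat uprights (24 mm along x; 56 and 40 mm along y) stand at x = -125 (pivot bolt) and +125 mm (far bolt), tops 108 mm above the bench. A parking rest for the strap, just as high, stands at x = -125, y = -145 mm. Carriage plate between: top at 46 mm.
- mid_saddle (a point): axis, at mid-length, of a cylinder seated in the middle of three V saddles, 86 mm above the bench; the others are at x = -66 and +66 mm. A cylinder lies along the shaker's y (either way round) on V plates at y = +-32 mm (12 mm thick); fingers fit between these. With all seated there is 28 mm for a finger between neighbours and between an outer one and an upright.
- pivot_bolt (a point): foot of the 8 mm pivot bolt, on top of its upright; its 20 mm washer head begins 8.5 mm above this point, so the 5 mm thick strap is loose under it, can turn freely and can be tilted up about 0.1 rad
- far_bolt (a point): foot of the plain 8 mm far bolt, on top of the other upright, 250 mm from the pivot bolt; it is 14 mm tall and has no head
- strap: flat steel strap 282 x 30 x 5 mm, about 0.3 kg, loose on the pivot bolt by a round hole; origin at the hole's centre on its underside, x along the strap towards the slot, z up. At the start it is swung out to the side, about 90 degrees clockwise (from above) of its place over the saddles, resting on its upright and the parking rest.
- strap_knob (a point): centre, half-way up, of the round black knob on the strap (24 mm across, 36 mm tall, standing on the strap's upper face), 210 mm from the hole; 26 mm above the strap's underside
- strap_slot (a point): centre of the strap's slot on its underside, 250 mm from the hole; the slot is 23 mm long (along the strap) and 13.5 mm wide, closed all round, so the strap's end must be lifted over the far bolt and let down on it
- mat: black rubber bench mat, 240 x 320 x 4 mm, fixed, on one side of the shaker; the cylinders start on it, lying roughly along x, about 110 mm apart. Origin: centre of its underside
- cylA_mid (a point): centre of a steel sample cylinder lying down: round body 38 mm across, 114 mm long, between square black rubber end boots 44 x 44 x 17 mm, so it does not roll; brass valve at the +x end, stub at the other; 178 mm overall, about 0.35 kg. Its x axis is its long axis. On the mat its centre is 26 mm above the bench. May be absent (None).
- cylB_mid (a point): as cylA_mid, for the second cylinder
- cylC_mid (a point): as cylA_mid, for the third cylinder
- control_box: grey control box 200 (x) x 170 (y) x 70 mm high, fixed, on the other side of the shaker; origin at the centre of its foot. On its top are the isolator handle (at x = -50, y = 0 mm) and the guarded start button (at x = +50, y = -30 mm)
- isolator (a joint): angle of the power isolator's handle: 0 = off (handle along the box's x axis), 1.571 = on (handle along the box's y axis), turning clockwise from above. A sprung detent (about 0.1 N m) pulls it home to whichever end is nearer, with stops at both ends.
- isolator_grip (a point): on the isolator's vertical axis, 25 mm above the box's top, half-way up its handle: a black bar 74 x 14 mm, from 8 to 40 mm above the box's top (control box's axes, does not turn with the handle)
- guard (a joint): travel of the sliding guard over the start button: 0 = covering it, 0.05 m = fully aside; it slides towards the box's +y, with about 1.5 N of friction, and stays where it is left
- guard_lip (a point): centre of the guard's upright finger lip: 30 mm along the box's x, 10 mm along y, rising from 16 to 40 mm above the box's top (this point at 28 mm). The guard's plate is a 44 mm steel square with its top 16 mm above the box's top; its centre is 17 mm to -y of the lip's centre
- start_button (a joint): how far the start button is pressed: 0 = up, 0.006 m = fully down (spring, about 4 N when fully down)
- button_top (a point): centre of the top of the round start button (30 mm across) when it is up, 10 mm above the box's top; the closed guard's plate lies 2 mm above it
- amber_bottle: bystander: amber glass bottle, 62 mm across, 145 mm tall
- beaker: bystander: glass beaker, 70 mm across, 85 mm tall
- wash_bottle: bystander: white wash bottle, 60 mm across, 130 mm tall
- spanner: bystander: spanner lying on the bench, 150 mm long
- jar: bystander: glass sample jar, 56 mm across, 60 mm tall
- screwdriver: bystander: screwdriver lying on the bench, 170 mm long
Not all that is in view belongs to the job. Leave any green look-alike of the part that bears cylB_mid alone.

How it is judged:
By the outcome, as a careful person would: the job done as asked, in the order asked, and still so for the second after the job is handed in, with the robot touching nothing.
Of cylA, cylB, cylC only 2 to 3 are there at a start; the rules pass over those that are not, and their reading is None.
At some moment in a run one of cylA, cylB, cylC may be knocked a few centimetres aside while the robot is not near it.
Once in a run the grip may slacken for a moment while it holds something.
It also fails if it takes over 192 s, if anything falls off the work surface, if the arm or the gripper's body presses on something with over 40 N, if the wrist force passes 120 N, or if a joint passes its speed limit or range.

## Robot

A 6-joint arm with a two-finger parallel gripper is mounted at the origin on the work surface. World frame = base frame: x ahead of the robot, y to its left, z up, the work surface at z = 0. Lengths are in mm, angles in rad, forces in N, time in s.
With the tool pointing down it reaches from about 400 to 925 mm from the base axis. Payload 12.5 kg.
Tool frame: the origin (TCP) lies on the centre line of the jaws, within the pads' length; the fingertips stand 19 mm ahead of it and the grasp point (between the pads) is the TCP; z points along the fingers, y is the line along which they close (so a half turn about z gives the same grasp; the last joint's range is limited). The gripper opens to 95 mm and grips with 3 to 60 N. Pads are 20 mm wide; open, the fingers measure 119 mm over their backs; the gripper's body (75 mm by 180 mm) begins 59 mm behind the grasp point.
Start: joints at [-1.274, 0.491, 1.559, -0, 1.092, -0.106], TCP at [245.021, -574.986, 233.661] pointing down, gripper open.
Joint ranges: [-3.1, 3.1], [-0.84, 2.19], [0.05, 2.79], [-1.13, 4.28], [0.06, 2.93], [-2.69, 2.69]. Speed limits (rad/s): [2.22, 2.22, 2.79, 3.14, 3.14, 3.14].

## Interface

Orientations are given as [roll, pitch, yaw] about the fixed x, y, z axes, in that order (R = Rz(yaw) Ry(pitch) Rx(roll)).
In Python, from cell import state, read_camera, job_done gives the robot as it stands.
- The arm moves only by the tool arm_command, never from a script. Its argument "deltas" is a list of rows, each an object of numbers: "dx", "dy", "dz": the shift along the world's x, y, z in m; "yaw": the turn about the world's z in degrees. In form: [{"dx": .., "dy": .., "dz": .., "yaw": ..}, ...]. A call has 1 to 20 rows; each row shifts and turns the commanded pose from where the row before left it; what a row does not reach is not made up. A row lasts 1/10 s, in which the tool goes at most 50 mm and 8.59 degrees, less where a joint would pass 70% of its speed; a pose out of reach is approached as far as the arm can. A call with a gripper value outside its range is refused whole. "gripper" is the finger opening in m, from 0 to 0.0951, set as the call begins (left out, the last holds). The fingers move at their own pace and stop on an object; the grip force is fixed at half the most. Time passes only in rows, so rows that do not move let the fingers close. It gives the time, the measured TCP pose, the force, the opening and the grip force at its end, in the units of the state.
- state(): the state, without advancing time (a new reading comes with each control period).
- read_camera(name): name is "scene" or "top"; returns a dict with "color" (480x640x3 uint8, red, green, blue), "range_z" (480x640 float32, mm along the optical axis (not along the pixel's ray), 0 where there is no reading), "fx", "fy", "cx", "cy" (pixels), "extrinsics" (4x4, takes a point from camera to world coordinates). Camera axes: x right, y up, looking along -z (the intrinsics and any distortion apply to the point x, -y, -z); pixel columns grow to the right and rows downward; lengths in mm; the calibration is good to about 2 mm. A picture is of the moment at which its call begins.
- job_done(): hands the job in; it is judged then, once.
The state is a dict: "t": time; "joints": joint angles; "qvel": joint speeds; "tau": joint torques, N m; "eef_pos": TCP position; "tcp_rot": TCP orientation; "ft_force": force on the tool from outside, world axes, zero at the start; "moment": the same for the moment, N m; "opening": opening from 0.0 (shut) to 1.0 (fully open); "grip_force": force on a finger pad.
Only numpy, scipy, OpenCV 4.12 (cv2) and the standard library are available. Lean on these libraries where they do the work, as an engineer would, in place of code of your own. Each camera call takes 0.05 s, during which the arm holds its last target. There are 200 camera calls.

## Working session

There is one attempt and no reset: what is moved stays moved. The work goes in short steps, Python scripts to look and compute and a tool call to move; the robot and the scene stay as the last step left them, time stands still between calls to the robot, and variables do not carry over. Pictures are saved under pics/ and viewed, at most 14 in all, crops included, and the job is handed in when it is done.

Besides the shell and the picture viewer there is one more tool, called after ">>>" by a JSON object that holds its "op" and its "data". arm_command: Moves the arm, as the interface text tells. Its arguments: {"type":"object","properties":{"deltas":{"type":"array"},"gripper":{"type":"number"}},"required":["deltas"]}

```bash
ls; mkdir -p pics; cat > h.py <<'E'
import numpy as np, cv2
from cell import state, read_camera, job_done
def grab(n,tag):
    d=read_camera(n); np.savez(f'{tag}.npz',**{k:v for k,v in d.items()})
    cv2.imwrite(f'pics/{tag}.png',d['color'][...,::-1]); return d
def load(tag): return dict(np.load(f'{tag}.npz',allow_pickle=True))
def cloud(d):
    z=d['range_z'].astype(float); v,u=np.mgrid[0:z.shape[0],0:z.shape[1]]
    P=np.stack([(u-d['cx'])/d['fx']*z,-(v-d['cy'])/d['fy']*z,-z],-1)
    E=d['extrinsics']; W=P@E[:3,:3].T+E[:3,3]; W[z==0]=np.nan; return W
def proj(d,p):
    E=d['extrinsics']; c=(np.atleast_2d(p)-E[:3,3])@E[:3,:3]
    return np.c_[d['cx']+d['fx']*c[:,0]/-c[:,2], d['cy']-d['fy']*c[:,1]/-c[:,2]]
E
python3 - <<'E'
from h import *
for n in('top','scene'):
    d=grab(n,n+'0'); print(n,[k for k in d],d['fx'],d['cx'],d['cy'],d['extrinsics'].round(3).tolist())
print(state())
E
```

```text
pics
top ['color', 'range_z', 'fx', 'fy', 'cx', 'cy', 'extrinsics'] 545.6869629699748 319.33222989853977 240.42617185323397 [[0.015, 0.992, -0.125, 354.278], [-1.0, 0.016, 0.008, -6.344], [0.01, 0.124, 0.992, 1501.036], [0.0, 0.0, 0.0, 1.0]]
scene ['color', 'range_z', 'fx', 'fy', 'cx', 'cy', 'extrinsics'] 579.130502773 320.62363101129506 248.31980975992806 [[0.715, -0.382, 0.585, 1195.244], [0.698, 0.412, -0.585, -712.608], [-0.018, 0.827, 0.562, 769.308], [0.0, 0.0, 0.0, 1.0]]
{'t': 0.1, 'joints': array([-1.27361948e+00,  4.91451934e-01,  1.55936701e+00,  2.71719479e-05,
        1.09172728e+00, -1.05600180e-01]), 'qvel': array([-0.00100602, -0.00202067, -0.00100478,  0.00066215,  0.0001382 ,
       -0.00122835]), 'tau': array([ 2.34757594e-03, -6.13624191e+01, -2.58605164e+01,  6.93828310e-02,
        4.70069284e-02, -6.36017216e-05]), 'eef_pos': array([ 244.9535793 , -574.78755486,  233.15700309]), 'tcp_rot': array([-3.14064693e+00, -1.24477222e-04,  4.02764434e-01]), 'ft_force': array([0.56772931, 0.12943665, 0.39105791]), 'moment': array([-0.00054271, -0.05125012,  0.01731345]), 'grip_force': 0.0, 'opening': 0.9936887701113047}
```

View pics/top0.png

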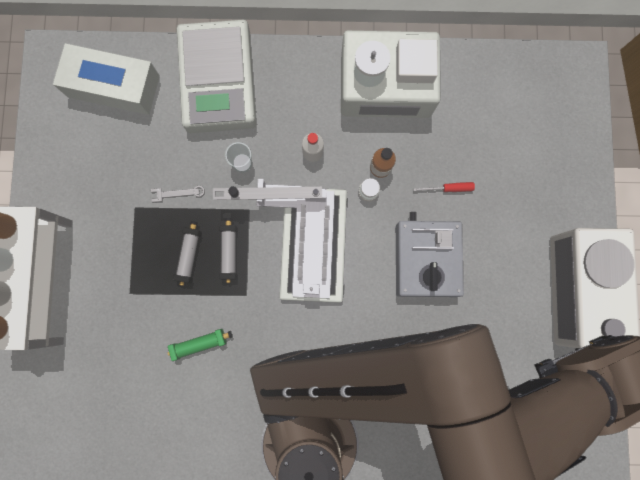

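View pics/scene0.png

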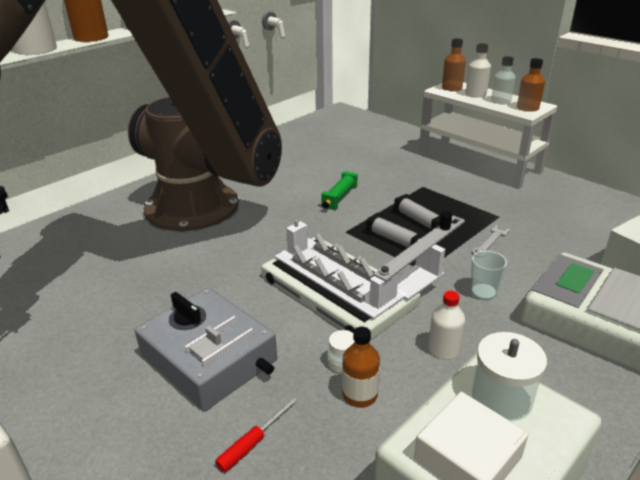

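The top view shows two cylinders on the mat, at about (187,255) and (228,251). The strap is parked from pivot (317,191) to about (215,193), and the far bolt is near (312,295). The control box is centred near (431,260) with its handle at (432,277). The green look-alike is at (198,345). The scene view confirms this.

```bash
python3 - <<'E'
from h import *
d=load('top0'); W=cloud(d)
im=cv2.imread('pics/top0.png')
def crop(x0,y0,x1,y1,s,n,step):
    c=cv2.resize(im[y0:y1,x0:x1],None,fx=s,fy=s,interpolation=cv2.INTER_CUBIC)
    for u in range(x0,x1,step): cv2.putText(c,str(u),((u-x0)*s,10),0,.35,(0,0,255)); cv2.line(c,((u-x0)*s,0),((u-x0)*s,4),(0,0,255))
    for v in range(y0,y1,step): cv2.putText(c,str(v),(0,(v-y0)*s+4),0,.35,(0,0,255))
    cv2.imwrite(f'pics/{n}.png',c)
crop(205,175,355,310,4,'shk',10); crop(390,205,480,305,6,'box',10)
# cylinders
for nm,(x0,y0,x1,y1) in dict(L=(165,215,207,295),R=(212,205,245,292)).items():
    P=W[y0:y1,x0:x1].reshape(-1,3); P=P[(P[:,2]>22)&(P[:,2]<60)]
    r=cv2.minAreaRect(P[:,:2].astype(np.float32)); print(nm,len(P),r,P[:,2].max())
# planes/heights
for n,(u,v) in dict(pivot=(317,191),far=(312,294),knob=(234,191),slot=(222,193),handle=(432,277),lip=(446,238),boxtop=(410,240)).items(): print(n,W[v,u].round(1),np.nanmax(W[v-4:v+5,u-4:u+5,2]).round(1))
P=W[215:300,395:468].reshape(-1,3);Q=P[(P[:,2]>60)&(P[:,2]<76)];print('box',cv2.minAreaRect(Q[:,:2].astype(np.float32)),np.median(Q[:,2]))
Q=P[(P[:,2]>100)];Q=Q[Q[:,0]<430];print('handle',len(Q),cv2.minAreaRect(Q[:,:2].astype(np.float32)))
Q=P[(P[:,2]>92)];print('tall',len(Q));Q=Q[Q[:,0]>Q[:,0].mean()];print('lip',len(Q),cv2.minAreaRect(Q[:,:2].astype(np.float32)),Q.mean(0))
P=W[185:305,275:350].reshape(-1,3)
Q=P[(P[:,2]>104)&(P[:,2]<110)];print('up',len(Q));
import numpy as np
for s in(Q[:,0]<Q[:,0].mean(),Q[:,0]>=Q[:,0].mean()): print(cv2.minAreaRect(Q[s][:,:2].astype(np.float32)),Q[s].mean(0))
E
```

```text
L 872 ((500.1343688964844, 337.34942626953125), (44.88656234741211, 173.5465850830078), 81.62805938720703) 55.23889714136567
R 852 ((509.3056640625, 228.95669555664062), (174.47177124023438, 44.00739669799805), 1.7919909954071045) 55.59461447439776
pivot [654.6  -8.9 126.7] 129.0
far [ 3.934e+02 -2.000e-01  4.250e+01] 115.5
knob [646.5 200.7 147. ] 154.6
slot [672.2 256.7  -1. ] 117.0
handle [ 439.9 -307.3  104.4] 113.5
lip [ 545.  -351.3   76.8] 93.3
boxtop [ 539.2 -257.6   68.6] 76.9
box ((492.8529052734375, -312.908935546875), (200.23341369628906, 171.4719696044922), 0.34716862440109253) 68.92367240488795
handle 60 ((417.98883056640625, -312.35552978515625), (14.280959129333496, 23.22466468811035), 88.3810043334961)
tall 257
lip 97 ((510.25933837890625, -319.375732421875), (67.77204895019531, 78.89279174804688), 40.91102981567383) [ 515.01589004 -319.28358069  106.06966074]
up 271
((405.6004638671875, 2.3156614303588867), (22.97865867614746, 35.745601654052734), 0.866154134273529) [406.13122948   2.52625002 106.86104959]
((653.9730834960938, 33.81088638305664), (29.756805419921875, 132.7407989501953), 1.0990058183670044) [652.40257402  32.95301909 107.79187904]
```

View pics/shk.png

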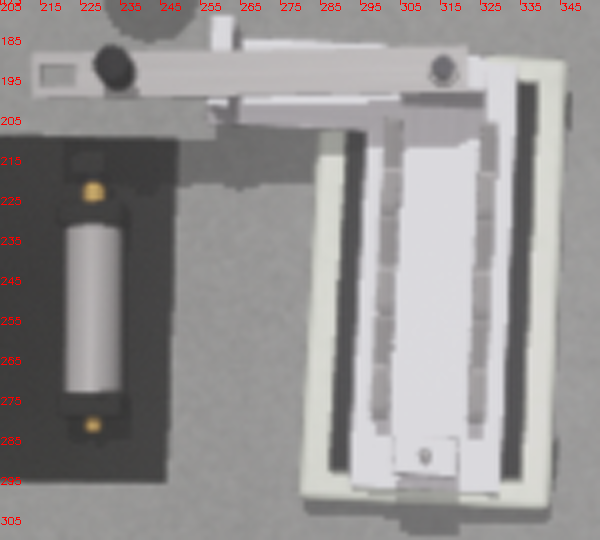

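View pics/box.png

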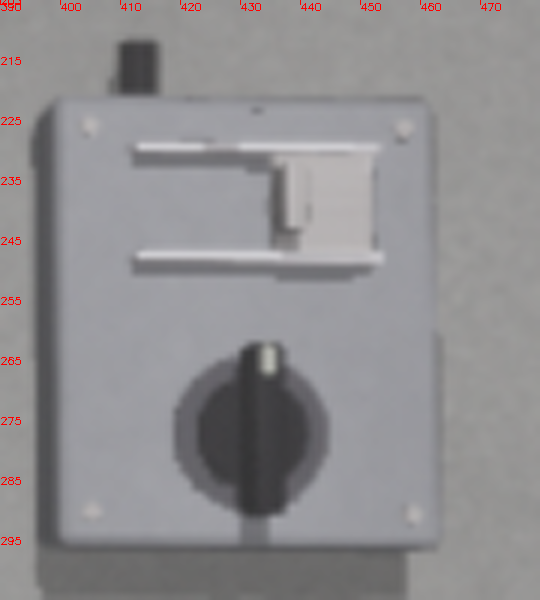

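```bash
cat >> h.py <<'E'
def ray(d,u,v,z):
    E=d['extrinsics']; r=E[:3,:3]@np.array([(u-d['cx'])/d['fx'],-(v-d['cy'])/d['fy'],-1]); o=E[:3,3]
    return (o+r*(z-o[2])/r[2]).round(1)
E
python3 - <<'E'
from h import *
d=load('top0')
p=ray(d,315.75,192,120);f=ray(d,311.25,289,121);k=ray(d,233.5,192,152);s=ray(d,219.3,193.8,113)
print(p,f,k,s); e=(f-p)[:2]; print('dist',np.hypot(*e),'ang',np.degrees(np.arctan2(e[1],e[0])),'knob',np.hypot(*(k-p)[:2]),'slot',np.hypot(*(s-p)[:2]))
print('handle',ray(d,433.7,276.7,110),'lip',ray(d,439.3,237.7,110))
for q in((398.5,295.5),(462.5,295.8),(461.5,221.5),(400,221.5)): print('corner',ray(d,*q,70))
for q in((228.5,250),):print('R',ray(d,*q,45))
# R body: ends brass
print('R ends',ray(d,205+93/4,175+190/4,30),ray(d,205+93/4,175+425/4,30))
E
```

```text
[653.4  -5.8 120. ] [403.8   1.5 121. ] [642.8 201.1 152. ] [645.8 243.6 113. ]
dist 249.70672798304813 ang 178.32475963357265 knob 207.17135419743727 slot 249.51577104463757
handle [ 440.4 -310.4  110. ] lip [ 541.1 -326.   110. ]
corner [ 392.3 -226.5   70. ]
corner [ 394.1 -394.1   70. ]
corner [ 590.9 -394.9   70. ]
corner [ 588.2 -231.    70. ]
R [507.2 225.4  45. ]
R ends [584.1 231.2  30. ] [424.3 225.4  30. ]
```

>>> {"op": "arm_command", "data": {"deltas": [{"dx": 0.033,"dy": 0.022,"yaw": -2.7},{"dx": 0.033,"dy": 0.022,"yaw": -2.7},{"dx": 0.033,"dy": 0.022,"yaw": -2.7},{"dx": 0.033,"dy": 0.022,"yaw": -2.7},{"dx": 0.033,"dy": 0.022,"yaw": -2.7},{"dx": 0.033,"dy": 0.022,"yaw": -2.7},{"dx": 0.033,"dy": 0.022,"yaw": -2.7},{"dx": 0.033,"dy": 0.022,"yaw": -2.4},{"dy": 0.035},{"dy": 0.035},{"dy": 0.035},{"dy": 0.035},{"dy": 0.035},{"dy": 0.035},{"dy": 0.035},{"dy": 0.035},{"dy": 0.035},{"dy": 0.035},{"dy": 0.035},{"dy": 0.035}], "gripper": 0.095}}

```text
$.deltas[0]: bad value
```

>>> {"op": "arm_command", "data": {"deltas": [{"dy": 0.035},{"dy": 0.035},{"dy": 0.035},{"dy": 0.035},{"dy": 0.035},{"dy": 0.033},{}]}}

```text
$.deltas[0]: bad value
```

>>> {"op": "arm_command", "data": {"deltas": [{"dx": 0.033,"dy": 0.022,"dz": 0,"yaw": -2.7},{"dx": 0.033,"dy": 0.022,"dz": 0,"yaw": -2.7},{"dx": 0.033,"dy": 0.022,"dz": 0,"yaw": -2.7},{"dx": 0.033,"dy": 0.022,"dz": 0,"yaw": -2.7},{"dx": 0.033,"dy": 0.022,"dz": 0,"yaw": -2.7},{"dx": 0.033,"dy": 0.022,"dz": 0,"yaw": -2.7},{"dx": 0.033,"dy": 0.022,"dz": 0,"yaw": -2.7},{"dx": 0.033,"dy": 0.022,"dz": 0,"yaw": -2.4},{"dx": 0,"dy": 0.035,"dz": 0,"yaw": 0},{"dx": 0,"dy": 0.035,"dz": 0,"yaw": 0},{"dx": 0,"dy": 0.035,"dz": 0,"yaw": 0},{"dx": 0,"dy": 0.035,"dz": 0,"yaw": 0},{"dx": 0,"dy": 0.035,"dz": 0,"yaw": 0},{"dx": 0,"dy": 0.035,"dz": 0,"yaw": 0},{"dx": 0,"dy": 0.035,"dz": 0,"yaw": 0},{"dx": 0,"dy": 0.035,"dz": 0,"yaw": 0},{"dx": 0,"dy": 0.035,"dz": 0,"yaw": 0},{"dx": 0,"dy": 0.035,"dz": 0,"yaw": 0},{"dx": 0,"dy": 0.035,"dz": 0,"yaw": 0},{"dx": 0,"dy": 0.035,"dz": 0,"yaw": 0}], "gripper": 0.095}}

```text
t: 2.1
eef_pos: [508.7, 22.4, 233.5]
tcp_rot: [3.142, 0.0, 0.031]
ft_force: [-0.1, -0.4, -0.1]
opening: 0.996
grip_force: 0.0
```

```bash
cat >> h.py <<'E'
def cyls(d,zlo=22,zhi=60,box=(380,700,130,500)):
    W=cloud(d); m=(W[...,2]>zlo)&(W[...,2]<zhi)&(W[...,0]>box[0])&(W[...,0]<box[1])&(W[...,1]>box[2])&(W[...,1]<box[3])
    n,l,st,_=cv2.connectedComponentsWithStats(m.astype(np.uint8))
    for i in range(1,n):
        if st[i,4]<400: continue
        P=W[l==i]; (c,s,a)=cv2.minAreaRect(P[:,:2].astype(np.float32))
        if s[0]<s[1]: a+=90
        print(st[i,:5],np.round(c,1),np.round(s,1),'axis deg',round((a+90)%180-90,1))
E
python3 - <<'E'
from h import *
cyls(grab('top','t1'))
E
```

```text
[219 218  18  65 851] [509.5 229. ] [174.9  43.7] axis deg 1.8
[173 221  28  64 872] [500.3 338.5] [ 46.1 173.6] axis deg -8.9
```

Unchanged. Go over R and down.

>>> {"op": "arm_command", "data": {"deltas": [{"dx": 0,"dy": 0.035,"dz": 0,"yaw": 0},{"dx": 0,"dy": 0.035,"dz": 0,"yaw": 0},{"dx": 0,"dy": 0.035,"dz": 0,"yaw": 0},{"dx": 0,"dy": 0.035,"dz": 0,"yaw": 0},{"dx": 0,"dy": 0.035,"dz": 0,"yaw": 0},{"dx": 0,"dy": 0.031,"dz": 0,"yaw": 0},{"dx": 0,"dy": 0,"dz": -0.03,"yaw": 0},{"dx": 0,"dy": 0,"dz": -0.03,"yaw": 0},{"dx": 0,"dy": 0,"dz": -0.03,"yaw": 0},{"dx": 0,"dy": 0,"dz": -0.03,"yaw": 0},{"dx": 0,"dy": 0,"dz": -0.03,"yaw": 0},{"dx": 0,"dy": 0,"dz": -0.03,"yaw": 0},{"dx": 0,"dy": 0,"dz": -0.015,"yaw": 0},{"dx": 0,"dy": 0,"dz": -0.008,"yaw": 0},{"dx": 0,"dy": 0,"dz": 0,"yaw": 0}]}}

```text
t: 3.65
eef_pos: [508.7, 226.9, 29.8]
tcp_rot: [3.141, 0.002, 0.031]
ft_force: [-0.3, 0.5, 0.3]
opening: 1.0
grip_force: 0.0
```

>>> {"op": "arm_command", "data": {"deltas": [{"dx": 0,"dy": 0,"dz": 0,"yaw": 0},{"dx": 0,"dy": 0,"dz": 0,"yaw": 0},{"dx": 0,"dy": 0,"dz": 0,"yaw": 0},{"dx": 0,"dy": 0,"dz": 0,"yaw": 0},{"dx": 0,"dy": 0,"dz": 0,"yaw": 0},{"dx": 0,"dy": 0,"dz": 0,"yaw": 0},{"dx": 0,"dy": 0,"dz": 0,"yaw": 0},{"dx": 0,"dy": 0,"dz": 0,"yaw": 0}], "gripper": 0.02}}

```text
t: 4.45
eef_pos: [509.1, 227.1, 30.7]
tcp_rot: [-3.142, -0.0, 0.031]
ft_force: [-0.6, 1.4, 0.9]
opening: 0.391
grip_force: 30.0
```

>>> {"op": "arm_command", "data": {"deltas": [{"dx": 0,"dy": 0,"dz": 0.01,"yaw": 0},{"dx": 0,"dy": 0,"dz": 0.02,"yaw": 0},{"dx": 0,"dy": 0,"dz": 0.03,"yaw": 0},{"dx": 0,"dy": 0,"dz": 0.03,"yaw": 0},{"dx": 0,"dy": 0,"dz": 0.03,"yaw": 0},{"dx": 0,"dy": 0,"dz": 0.03,"yaw": 0},{"dx": 0,"dy": 0,"dz": 0.03,"yaw": 0},{"dx": 0,"dy": 0,"dz": 0.02,"yaw": 0}]}}

```text
t: 5.25
eef_pos: [508.9, 226.9, 233.2]
tcp_rot: [-3.141, -0.002, 0.031]
ft_force: [0.9, -0.3, -3.2]
opening: 0.391
grip_force: 30.0
```

>>> {"op": "arm_command", "data": {"deltas": [{"dx": 0.0015,"dy": -0.0175,"dz": 0,"yaw": 6.65},{"dx": 0.0015,"dy": -0.0175,"dz": 0,"yaw": 6.65},{"dx": 0.0015,"dy": -0.0175,"dz": 0,"yaw": 6.65},{"dx": 0.0015,"dy": -0.0175,"dz": 0,"yaw": 6.65},{"dx": 0.0015,"dy": -0.0175,"dz": 0,"yaw": 6.65},{"dx": 0.0015,"dy": -0.0175,"dz": 0,"yaw": 6.65},{"dx": 0.0015,"dy": -0.0175,"dz": 0,"yaw": 6.65},{"dx": 0.0015,"dy": -0.0175,"dz": 0,"yaw": 6.65},{"dx": 0.0015,"dy": -0.0175,"dz": 0,"yaw": 6.65},{"dx": 0.0015,"dy": -0.0175,"dz": 0,"yaw": 6.65},{"dx": 0.0015,"dy": -0.0175,"dz": 0,"yaw": 6.65},{"dx": 0.0015,"dy": -0.0175,"dz": 0,"yaw": 6.65},{"dx": 0.0015,"dy": -0.0175,"dz": 0,"yaw": 6.65},{"dx": 0,"dy": -0.001,"dz": 0,"yaw": 0},{"dx": 0,"dy": 0,"dz": 0,"yaw": 0},{"dx": 0,"dy": 0,"dz": 0,"yaw": 0}]}}

```text
t: 6.85
eef_pos: [528.3, -0.9, 230.8]
tcp_rot: [-3.142, -0.0, 1.538]
ft_force: [0.2, -0.2, -2.9]
opening: 0.396
grip_force: 30.0
```

>>> {"op": "arm_command", "data": {"deltas": [{"dx": 0,"dy": 0,"dz": -0.02,"yaw": 0},{"dx": 0,"dy": 0,"dz": -0.03,"yaw": 0},{"dx": 0,"dy": 0,"dz": -0.03,"yaw": 0},{"dx": 0,"dy": 0,"dz": -0.03,"yaw": 0},{"dx": 0,"dy": 0,"dz": -0.015,"yaw": 0},{"dx": 0,"dy": 0,"dz": -0.007,"yaw": 0},{"dx": 0,"dy": 0,"dz": -0.002,"yaw": 0},{"dx": 0,"dy": 0,"dz": -0.002,"yaw": 0},{"dx": 0,"dy": 0,"dz": 0,"yaw": 0},{"dx": 0,"dy": 0,"dz": 0,"yaw": 0}]}}

```text
t: 7.85
eef_pos: [528.8, -1.5, 95.4]
tcp_rot: [3.14, 0.0, 1.54]
ft_force: [0.1, -0.0, -3.2]
opening: 0.394
grip_force: 30.0
```

>>> {"op": "arm_command", "data": {"deltas": [{"dx": 0,"dy": 0,"dz": -0.001,"yaw": 0},{"dx": 0,"dy": 0,"dz": -0.001,"yaw": 0},{"dx": 0,"dy": 0,"dz": -0.001,"yaw": 0},{"dx": 0,"dy": 0,"dz": -0.001,"yaw": 0},{"dx": 0,"dy": 0,"dz": 0,"yaw": 0},{"dx": 0,"dy": 0,"dz": 0,"yaw": 0}]}}

```text
t: 8.45
eef_pos: [530.5, -1.7, 92.1]
tcp_rot: [3.136, 0.0, 1.54]
ft_force: [4.4, 0.2, 8.3]
opening: 0.393
grip_force: 30.0
```

>>> {"op": "arm_command", "data": {"deltas": [{"dx": 0.001,"dy": 0,"dz": 0,"yaw": 0},{"dx": 0.001,"dy": 0,"dz": 0,"yaw": 0},{"dx": 0,"dy": 0,"dz": -0.001,"yaw": 0},{"dx": 0,"dy": 0,"dz": 0,"yaw": 0},{"dx": 0,"dy": 0,"dz": 0,"yaw": 0}]}}

```text
t: 8.95
eef_pos: [532.0, -1.7, 90.6]
tcp_rot: [3.137, 0.0, 1.54]
ft_force: [3.8, 0.2, 9.0]
opening: 0.396
grip_force: 30.0
```

>>> {"op": "arm_command", "data": {"deltas": [{"dx": 0.001,"dy": 0,"dz": 0,"yaw": 0},{"dx": 0,"dy": 0,"dz": 0,"yaw": 0},{"dx": 0,"dy": 0,"dz": 0,"yaw": 0},{"dx": 0,"dy": 0,"dz": 0,"yaw": 0},{"dx": 0,"dy": 0,"dz": 0,"yaw": 0},{"dx": 0,"dy": 0,"dz": 0,"yaw": 0}], "gripper": 0.06}}

```text
t: 9.55
eef_pos: [531.4, -1.5, 89.5]
tcp_rot: [-3.141, -0.0, 1.54]
ft_force: [-0.1, 0.3, -0.2]
opening: 0.629
grip_force: 0.0
```

>>> {"op": "arm_command", "data": {"deltas": [{"dx": 0,"dy": 0,"dz": 0.01,"yaw": 0},{"dx": 0,"dy": 0,"dz": 0.02,"yaw": 0},{"dx": 0,"dy": 0,"dz": 0.03,"yaw": 0},{"dx": 0,"dy": 0,"dz": 0.03,"yaw": 0},{"dx": 0,"dy": 0,"dz": 0.03,"yaw": 0},{"dx": 0,"dy": 0,"dz": 0.02,"yaw": 0},{"dx": -0.003,"dy": 0.035,"dz": 0,"yaw": -8},{"dx": -0.003,"dy": 0.035,"dz": 0,"yaw": -8},{"dx": -0.003,"dy": 0.035,"dz": 0,"yaw": -8},{"dx": -0.003,"dy": 0.035,"dz": 0,"yaw": -8},{"dx": -0.003,"dy": 0.035,"dz": 0,"yaw": -8},{"dx": -0.003,"dy": 0.035,"dz": 0,"yaw": -8},{"dx": -0.003,"dy": 0.035,"dz": 0,"yaw": -8},{"dx": -0.003,"dy": 0,"dz": 0,"yaw": -8},{"dx": -0.003,"dy": 0,"dz": 0,"yaw": -8},{"dx": -0.003,"dy": 0,"dz": 0,"yaw": -8},{"dx": -0.002,"dy": 0,"dz": 0,"yaw": -8},{"dx": 0,"dy": 0,"dz": 0,"yaw": -8},{"dx": 0,"dy": 0,"dz": 0,"yaw": 0}], "gripper": 0.06}}

```text
t: 11.45
eef_pos: [499.4, 243.5, 230.4]
tcp_rot: [-3.141, -0.0, -0.138]
ft_force: [0.4, -0.4, -0.4]
opening: 0.631
grip_force: 0.0
```

```bash
python3 - <<'E'
from h import *
d=grab('top','t2'); print(state()['eef_pos'],state()['tcp_rot'])
print('shaker');cyls(d,80,125,(420,620,-110,110)); print('mat');cyls(d)
im=cv2.imread('pics/t2.png')[170:310,140:350]; cv2.imwrite('pics/t2c.png',cv2.resize(im,None,fx=3.5,fy=3.5,interpolation=2))
E
```

```text
[499.4430496  243.5167594  230.27770964] [-3.14146594e+00 -4.36966433e-04 -1.32600615e-01]
shaker
[280 229  67  24 960] [532.6  -0.6] [ 61.1 172.2] axis deg -87.7
mat
```

View pics/t2c.png

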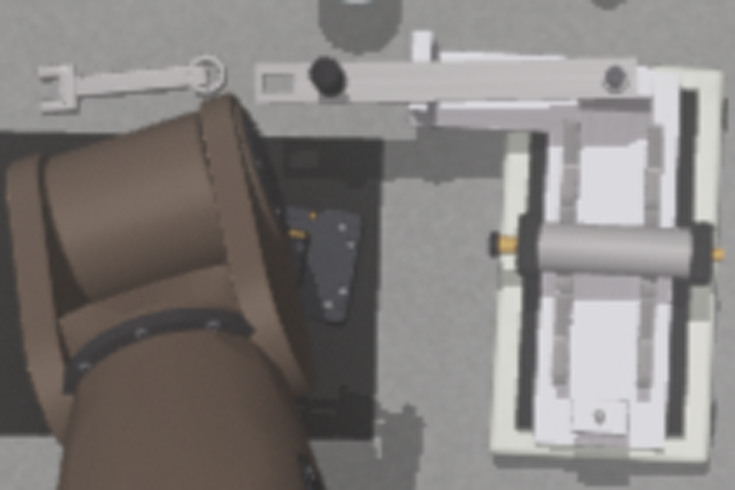

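The mid-saddle cylinder is seated at crop (615,248), halfway between the two bolts. The arm hides the other one on the mat, so I'll check it from the scene camera.

```bash
python3 - <<'E'
from h import *
d=grab('scene','s2'); W=cloud(d); W0=cloud(load('scene0'))
for X in(W0,W):
    m=(X[...,2]>26)&(X[...,2]<60)&(abs(X[...,0]-505)<110)&(abs(X[...,1]-345)<60)
    P=X[m]; print(m.sum(), P.mean(0) if len(P) else '', cv2.minAreaRect(P[:,:2].astype(np.float32)) if len(P) else '')
E
```

```text
622 [491.04876161 329.66650026  38.51821237] ((494.9097900390625, 331.5318603515625), (46.22456359863281, 148.8649444580078), 75.59028625488281)
624 [491.3862355  329.60899027  38.52164768] ((493.4859619140625, 333.6811828613281), (48.45588684082031, 151.4066619873047), 78.19635009765625)
```

>>> {"op": "arm_command", "data": {"deltas": [{"dx": 0.0005,"dy": 0.03,"dz": 0,"yaw": -1.1},{"dx": 0,"dy": 0.03,"dz": 0,"yaw": 0},{"dx": 0,"dy": 0.0335,"dz": 0,"yaw": 0},{"dx": 0,"dy": 0,"dz": -0.02,"yaw": 0},{"dx": 0,"dy": 0,"dz": -0.03,"yaw": 0},{"dx": 0,"dy": 0,"dz": -0.03,"yaw": 0},{"dx": 0,"dy": 0,"dz": -0.03,"yaw": 0},{"dx": 0,"dy": 0,"dz": -0.03,"yaw": 0},{"dx": 0,"dy": 0,"dz": -0.03,"yaw": 0},{"dx": 0,"dy": 0,"dz": -0.02,"yaw": 0},{"dx": 0,"dy": 0,"dz": -0.01,"yaw": 0},{"dx": 0,"dy": 0,"dz": 0,"yaw": 0}], "gripper": 0.095}}

```text
t: 12.75
eef_pos: [499.7, 336.8, 28.8]
tcp_rot: [3.14, 0.001, -0.153]
ft_force: [-0.3, -0.1, 0.2]
opening: 1.0
grip_force: 0.0
```

>>> {"op": "arm_command", "data": {"deltas": [{"dx": 0,"dy": 0,"dz": 0,"yaw": 0},{"dx": 0,"dy": 0,"dz": 0,"yaw": 0},{"dx": 0,"dy": 0,"dz": 0,"yaw": 0},{"dx": 0,"dy": 0,"dz": 0,"yaw": 0},{"dx": 0,"dy": 0,"dz": 0,"yaw": 0},{"dx": 0,"dy": 0,"dz": 0,"yaw": 0},{"dx": 0,"dy": 0,"dz": 0,"yaw": 0},{"dx": 0,"dy": 0,"dz": 0,"yaw": 0}], "gripper": 0.02}}

```text
t: 13.55
eef_pos: [500.1, 337.1, 29.7]
tcp_rot: [-3.141, -0.0, -0.155]
ft_force: [-0.1, 0.6, 0.1]
opening: 0.393
grip_force: 30.0
```

>>> {"op": "arm_command", "data": {"deltas": [{"dx": 0,"dy": 0,"dz": 0.01,"yaw": 0},{"dx": 0,"dy": 0,"dz": 0.02,"yaw": 0},{"dx": 0,"dy": 0,"dz": 0.03,"yaw": 0},{"dx": 0,"dy": 0,"dz": 0.03,"yaw": 0},{"dx": 0,"dy": 0,"dz": 0.03,"yaw": 0},{"dx": 0,"dy": 0,"dz": 0.03,"yaw": 0},{"dx": 0,"dy": 0,"dz": 0.03,"yaw": 0},{"dx": 0,"dy": 0,"dz": 0.02,"yaw": 0},{"dx": 0,"dy": 0,"dz": 0,"yaw": 0}]}}

```text
t: 14.45
eef_pos: [500.6, 337.3, 232.7]
tcp_rot: [-3.139, -0.004, -0.155]
ft_force: [-0.0, -0.7, -1.8]
opening: 0.395
grip_force: 30.0
```

>>> {"op": "arm_command", "data": {"deltas": [{"dx": -0.0025,"dy": -0.024,"dz": 0,"yaw": 6.93},{"dx": -0.0025,"dy": -0.024,"dz": 0,"yaw": 6.93},{"dx": -0.0025,"dy": -0.024,"dz": 0,"yaw": 6.93},{"dx": -0.0025,"dy": -0.024,"dz": 0,"yaw": 6.93},{"dx": -0.0025,"dy": -0.024,"dz": 0,"yaw": 6.93},{"dx": -0.0025,"dy": -0.024,"dz": 0,"yaw": 6.93},{"dx": -0.0025,"dy": -0.024,"dz": 0,"yaw": 6.93},{"dx": -0.0025,"dy": -0.024,"dz": 0,"yaw": 6.93},{"dx": -0.0025,"dy": -0.024,"dz": 0,"yaw": 6.93},{"dx": -0.0025,"dy": -0.024,"dz": 0,"yaw": 6.93},{"dx": -0.0025,"dy": -0.024,"dz": 0,"yaw": 6.93},{"dx": -0.0025,"dy": -0.024,"dz": 0,"yaw": 6.93},{"dx": -0.0025,"dy": -0.024,"dz": 0,"yaw": 6.93},{"dx": -0.002,"dy": -0.0255,"dz": 0,"yaw": 7},{"dx": 0,"dy": 0,"dz": 0,"yaw": 0},{"dx": 0,"dy": 0,"dz": 0,"yaw": 0}]}}

```text
t: 16.05
eef_pos: [465.0, -0.7, 228.9]
tcp_rot: [-3.14, -0.0, 1.537]
ft_force: [0.6, 0.2, -1.4]
opening: 0.393
grip_force: 30.0
```

>>> {"op": "arm_command", "data": {"deltas": [{"dx": 0,"dy": 0,"dz": -0.02,"yaw": 0},{"dx": 0,"dy": 0,"dz": -0.03,"yaw": 0},{"dx": 0,"dy": 0,"dz": -0.03,"yaw": 0},{"dx": 0,"dy": 0,"dz": -0.03,"yaw": 0},{"dx": 0,"dy": 0,"dz": -0.015,"yaw": 0},{"dx": 0,"dy": 0,"dz": -0.003,"yaw": 0},{"dx": 0,"dy": 0,"dz": 0,"yaw": 0},{"dx": 0,"dy": 0,"dz": 0,"yaw": 0}]}}

```text
t: 16.85
eef_pos: [465.9, -0.2, 102.3]
tcp_rot: [3.14, 0.0, 1.54]
ft_force: [-0.8, 1.1, -2.8]
opening: 0.395
grip_force: 30.0
```

>>> {"op": "arm_command", "data": {"deltas": [{"dx": 0,"dy": 0,"dz": -0.003,"yaw": 0},{"dx": 0,"dy": 0,"dz": -0.003,"yaw": 0},{"dx": 0,"dy": 0,"dz": -0.002,"yaw": 0},{"dx": 0,"dy": 0,"dz": -0.001,"yaw": 0},{"dx": 0,"dy": 0,"dz": -0.001,"yaw": 0},{"dx": 0,"dy": 0,"dz": -0.001,"yaw": 0},{"dx": 0,"dy": 0,"dz": 0,"yaw": 0},{"dx": 0,"dy": 0,"dz": 0,"yaw": 0}]}}

```text
t: 17.65
eef_pos: [465.5, -0.5, 90.6]
tcp_rot: [3.142, -0.0, 1.54]
ft_force: [-0.2, 0.8, -2.5]
opening: 0.393
grip_force: 30.0
```

>>> {"op": "arm_command", "data": {"deltas": [{"dx": 0,"dy": 0,"dz": -0.001,"yaw": 0},{"dx": 0,"dy": 0,"dz": 0,"yaw": 0},{"dx": 0,"dy": 0,"dz": 0,"yaw": 0}]}}

```text
t: 17.95
eef_pos: [466.0, -0.6, 89.8]
tcp_rot: [3.14, 0.0, 1.54]
ft_force: [1.6, 0.6, -0.8]
opening: 0.395
grip_force: 30.0
```

>>> {"op": "arm_command", "data": {"deltas": [{"dx": 0,"dy": 0,"dz": 0,"yaw": 0},{"dx": 0,"dy": 0,"dz": 0,"yaw": 0},{"dx": 0,"dy": 0,"dz": 0,"yaw": 0},{"dx": 0,"dy": 0,"dz": 0,"yaw": 0},{"dx": 0,"dy": 0,"dz": 0,"yaw": 0}], "gripper": 0.054}}

```text
t: 18.45
eef_pos: [465.5, -0.5, 89.7]
tcp_rot: [-3.142, -0.0, 1.54]
ft_force: [-0.2, 0.5, -0.9]
opening: 0.565
grip_force: 0.0
```

>>> {"op": "arm_command", "data": {"deltas": [{"dx": 0,"dy": 0,"dz": 0.01,"yaw": 0},{"dx": 0,"dy": 0,"dz": 0.02,"yaw": 0},{"dx": 0,"dy": 0,"dz": 0.03,"yaw": 0},{"dx": 0,"dy": 0,"dz": 0.03,"yaw": 0},{"dx": 0,"dy": 0,"dz": 0.03,"yaw": 0},{"dx": 0,"dy": 0,"dz": 0.02,"yaw": 0},{"dx": 0,"dy": -0.035,"dz": 0,"yaw": 0},{"dx": 0,"dy": -0.035,"dz": 0,"yaw": 0},{"dx": 0,"dy": -0.035,"dz": 0,"yaw": 0},{"dx": 0,"dy": -0.035,"dz": 0,"yaw": 0},{"dx": 0,"dy": -0.035,"dz": 0,"yaw": 0},{"dx": 0,"dy": -0.035,"dz": 0,"yaw": 0},{"dx": 0,"dy": -0.035,"dz": 0,"yaw": 0},{"dx": 0,"dy": 0,"dz": 0,"yaw": 0}]}}

```text
t: 19.85
eef_pos: [465.3, -248.7, 230.2]
tcp_rot: [3.141, 0.001, 1.537]
ft_force: [0.1, 1.0, -0.5]
opening: 0.565
grip_force: 0.0
```

```bash
python3 - <<'E'
from h import *
d=grab('top','t3'); print(state()['eef_pos'],state()['tcp_rot'])
print('shaker');cyls(d,80,125,(420,620,-110,110)); print('mat');cyls(d)
im=cv2.imread('pics/t3.png')[170:310,140:350]; cv2.imwrite('pics/t3c.png',cv2.resize(im,None,fx=3.8,fy=3.8,interpolation=2))
E
```

```text
[ 465.14869067 -246.91291872  230.03397407] [3.14142235e+00 8.15367987e-05 1.53715847e+00]
shaker
[280 231  67  22 930] [525.9  -0.6] [173.   52.2] axis deg 88.5
[279 254  68  25 987] [465.   -0.6] [174.7  60.9] axis deg 88.9
mat
```

View pics/t3c.png

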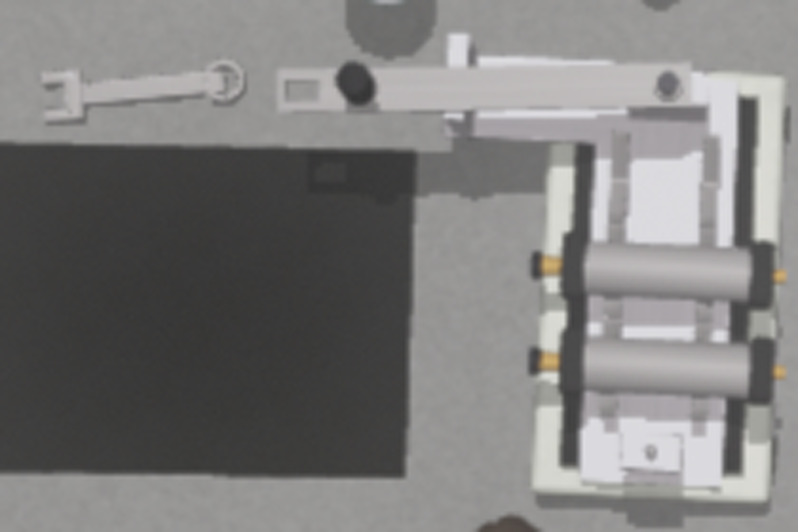

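Both cylinders sit in saddles, at crop rows 271 and 371 (middle and far). The spacing matches 66 mm. Next is the strap knob at crop (355,83).

>>> {"op": "arm_command", "data": {"deltas": [{"dx": 0.014,"dy": 0.034,"dz": 0,"yaw": 0.3},{"dx": 0.014,"dy": 0.034,"dz": 0,"yaw": 0.3},{"dx": 0.014,"dy": 0.034,"dz": 0,"yaw": 0.3},{"dx": 0.014,"dy": 0.034,"dz": 0,"yaw": 0.3},{"dx": 0.014,"dy": 0.034,"dz": 0,"yaw": 0.3},{"dx": 0.014,"dy": 0.034,"dz": 0,"yaw": 0.3},{"dx": 0.014,"dy": 0.034,"dz": 0,"yaw": 0.3},{"dx": 0.014,"dy": 0.034,"dz": 0,"yaw": 0.3},{"dx": 0.014,"dy": 0.034,"dz": 0,"yaw": 0.3},{"dx": 0.014,"dy": 0.034,"dz": 0,"yaw": 0.3},{"dx": 0.014,"dy": 0.034,"dz": 0,"yaw": 0.3},{"dx": 0.014,"dy": 0.034,"dz": 0,"yaw": 0.3},{"dx": 0.014,"dy": 0.034,"dz": 0,"yaw": 0},{"dx": 0.002,"dy": 0.009,"dz": 0,"yaw": 0},{"dx": 0,"dy": 0,"dz": 0,"yaw": 0}], "gripper": 0.07}}

```text
t: 21.4
eef_pos: [648.6, 207.2, 229.6]
tcp_rot: [-3.141, 0.0, 1.605]
ft_force: [0.1, -0.3, -1.0]
opening: 0.735
grip_force: 0.0
```

>>> {"op": "arm_command", "data": {"deltas": [{"dx": 0,"dy": 0,"dz": -0.02,"yaw": 0},{"dx": 0,"dy": 0,"dz": -0.03,"yaw": 0},{"dx": 0,"dy": 0,"dz": -0.025,"yaw": 0},{"dx": 0,"dy": 0,"dz": -0.01,"yaw": 0},{"dx": 0,"dy": 0,"dz": -0.005,"yaw": 0},{"dx": 0,"dy": 0,"dz": 0,"yaw": 0},{"dx": 0,"dy": 0,"dz": 0,"yaw": 0}]}}

```text
t: 22.1
eef_pos: [649.9, 205.4, 141.0]
tcp_rot: [3.14, -0.0, 1.602]
ft_force: [-0.2, 0.3, -0.4]
opening: 0.736
grip_force: 0.0
```

Close on the knob.

>>> {"op": "arm_command", "data": {"deltas": [{"dx": 0,"dy": -0.001,"dz": 0,"yaw": 0},{"dx": 0,"dy": 0,"dz": 0,"yaw": 0},{"dx": 0,"dy": 0,"dz": 0,"yaw": 0},{"dx": 0,"dy": 0,"dz": 0,"yaw": 0},{"dx": 0,"dy": 0,"dz": 0,"yaw": 0},{"dx": 0,"dy": 0,"dz": 0,"yaw": 0},{"dx": 0,"dy": 0,"dz": 0,"yaw": 0},{"dx": 0,"dy": 0,"dz": 0,"yaw": 0}], "gripper": 0.01}}

```text
t: 22.9
eef_pos: [649.5, 204.5, 139.6]
tcp_rot: [3.141, -0.0, 1.603]
ft_force: [-0.0, 0.5, 0.8]
opening: 0.245
grip_force: 30.0
```

>>> {"op": "arm_command", "data": {"deltas": [{"dx": 0,"dy": -0.0005,"dz": 0.004,"yaw": 0},{"dx": 0,"dy": -0.0005,"dz": 0.004,"yaw": 0},{"dx": 0,"dy": -0.0005,"dz": 0.004,"yaw": 0},{"dx": 0,"dy": -0.0005,"dz": 0.003,"yaw": 0},{"dx": 0,"dy": -0.0005,"dz": 0.002,"yaw": 0},{"dx": 0,"dy": 0,"dz": 0,"yaw": 0},{"dx": 0,"dy": 0,"dz": 0,"yaw": 0}]}}

```text
t: 23.6
eef_pos: [649.5, 202.0, 156.7]
tcp_rot: [3.141, -0.0, 1.603]
ft_force: [0.1, -0.9, -2.8]
opening: 0.25
grip_force: 30.0
```

```bash
python3 - <<'E'
import numpy as np
a=np.radians(91.9+5.4*np.arange(17)); p=np.c_[656.4+207.8*np.cos(a),-5.7+207.8*np.sin(a)]
q=np.round(p/5e-1)*5e-4
for r in np.diff(q,axis=0): print('{"dx": %.4f, "dy": %.4f, "dz": 0, "yaw": 5.4},'%tuple(r),end=' ')
print(p[[0,8,16]])
E
```

```text
{"dx": -0.0195, "dy": -0.0015, "dz": 0, "yaw": 5.4}, {"dx": -0.0195, "dy": -0.0035, "dz": 0, "yaw": 5.4}, {"dx": -0.0185, "dy": -0.0050, "dz": 0, "yaw": 5.4}, {"dx": -0.0185, "dy": -0.0070, "dz": 0, "yaw": 5.4}, {"dx": -0.0175, "dy": -0.0090, "dz": 0, "yaw": 5.4}, {"dx": -0.0165, "dy": -0.0100, "dz": 0, "yaw": 5.4}, {"dx": -0.0160, "dy": -0.0120, "dz": 0, "yaw": 5.4}, {"dx": -0.0145, "dy": -0.0130, "dz": 0, "yaw": 5.4}, {"dx": -0.0130, "dy": -0.0145, "dz": 0, "yaw": 5.4}, {"dx": -0.0115, "dy": -0.0155, "dz": 0, "yaw": 5.4}, {"dx": -0.0105, "dy": -0.0170, "dz": 0, "yaw": 5.4}, {"dx": -0.0085, "dy": -0.0175, "dz": 0, "yaw": 5.4}, {"dx": -0.0070, "dy": -0.0185, "dz": 0, "yaw": 5.4}, {"dx": -0.0050, "dy": -0.0185, "dz": 0, "yaw": 5.4}, {"dx": -0.0035, "dy": -0.0195, "dz": 0, "yaw": 5.4}, {"dx": -0.0015, "dy": -0.0195, "dz": 0, "yaw": 5.4}, [[6.49510354e+02 2.01985755e+02]
 [5.09206982e+02 1.40980112e+02]
 [4.48691461e+02 4.64645521e-01]]
```

>>> {"op": "arm_command", "data": {"deltas": [{"dx": -0.0195,"dy": -0.0015,"dz": 0,"yaw": 5.4},{"dx": -0.0195,"dy": -0.0035,"dz": 0,"yaw": 5.4},{"dx": -0.0185,"dy": -0.005,"dz": 0,"yaw": 5.4},{"dx": -0.0185,"dy": -0.007,"dz": 0,"yaw": 5.4},{"dx": -0.0175,"dy": -0.009,"dz": 0,"yaw": 5.4},{"dx": -0.0165,"dy": -0.01,"dz": 0,"yaw": 5.4},{"dx": -0.016,"dy": -0.012,"dz": 0,"yaw": 5.4},{"dx": -0.0145,"dy": -0.013,"dz": 0,"yaw": 5.4},{"dx": 0,"dy": 0,"dz": 0,"yaw": 0}]}}

```text
t: 24.5
eef_pos: [507.8, 140.0, 156.9]
tcp_rot: [-3.141, -0.0, 2.359]
ft_force: [1.1, 0.7, -3.4]
opening: 0.25
grip_force: 30.0
```

>>> {"op": "arm_command", "data": {"deltas": [{"dx": -0.013,"dy": -0.0145,"dz": 0,"yaw": 5.4},{"dx": -0.0115,"dy": -0.0155,"dz": 0,"yaw": 5.4},{"dx": -0.0105,"dy": -0.017,"dz": 0,"yaw": 5.4},{"dx": -0.0085,"dy": -0.0175,"dz": 0,"yaw": 5.4},{"dx": -0.007,"dy": -0.0185,"dz": 0,"yaw": 5.4},{"dx": -0.005,"dy": -0.0185,"dz": 0,"yaw": 5.4},{"dx": -0.0035,"dy": -0.0195,"dz": 0,"yaw": 5.4},{"dx": -0.0015,"dy": -0.0195,"dz": 0,"yaw": 5.4},{"dx": 0,"dy": 0,"dz": 0,"yaw": 0},{"dx": 0,"dy": 0,"dz": 0,"yaw": 0}]}}

```text
t: 25.5
eef_pos: [449.2, 0.5, 156.8]
tcp_rot: [3.142, 0.001, 3.107]
ft_force: [2.3, 0.1, -3.4]
opening: 0.25
grip_force: 30.0
```

>>> {"op": "arm_command", "data": {"deltas": [{"dx": -0.0005,"dy": 0,"dz": -0.003,"yaw": 0},{"dx": -0.0005,"dy": 0,"dz": -0.003,"yaw": 0},{"dx": -0.0005,"dy": 0,"dz": -0.003,"yaw": 0},{"dx": 0,"dy": 0,"dz": 0,"yaw": 0},{"dx": 0,"dy": 0,"dz": 0,"yaw": 0}]}}

```text
t: 26.0
eef_pos: [447.7, 0.6, 147.8]
tcp_rot: [-3.142, 0.002, 3.111]
ft_force: [5.5, 0.7, -1.7]
opening: 0.246
grip_force: 30.0
```

>>> {"op": "arm_command", "data": {"deltas": [{"dx": 0.001,"dy": 0,"dz": -0.002,"yaw": 0},{"dx": 0,"dy": 0,"dz": -0.002,"yaw": 0},{"dx": 0,"dy": 0,"dz": -0.002,"yaw": 0},{"dx": 0,"dy": 0,"dz": -0.001,"yaw": 0},{"dx": 0,"dy": 0,"dz": 0,"yaw": 0},{"dx": 0,"dy": 0,"dz": 0,"yaw": 0}]}}

```text
t: 26.6
eef_pos: [447.9, 0.5, 140.6]
tcp_rot: [3.141, -0.0, 3.11]
ft_force: [-1.8, 0.1, -0.2]
opening: 0.246
grip_force: 30.0
```

>>> {"op": "arm_command", "data": {"deltas": [{"dx": 0,"dy": 0,"dz": -0.001,"yaw": 0},{"dx": 0,"dy": 0,"dz": 0,"yaw": 0},{"dx": 0,"dy": 0,"dz": 0,"yaw": 0}]}}

```text
t: 26.9
eef_pos: [448.0, 0.5, 139.7]
tcp_rot: [3.141, 0.0, 3.11]
ft_force: [-1.7, 0.6, 0.9]
opening: 0.246
grip_force: 30.0
```

>>> {"op": "arm_command", "data": {"deltas": [{"dx": 0,"dy": 0,"dz": 0,"yaw": 0},{"dx": 0,"dy": 0,"dz": 0,"yaw": 0},{"dx": 0,"dy": 0,"dz": 0,"yaw": 0},{"dx": 0,"dy": 0,"dz": 0,"yaw": 0},{"dx": 0,"dy": 0,"dz": 0,"yaw": 0}], "gripper": 0.05}}

```text
t: 27.4
eef_pos: [448.0, 0.5, 139.6]
tcp_rot: [3.141, -0.0, 3.11]
ft_force: [-0.3, 0.6, 0.0]
opening: 0.521
grip_force: 0.0
```

>>> {"op": "arm_command", "data": {"deltas": [{"dx": 0,"dy": 0,"dz": 0.015,"yaw": 0},{"dx": 0,"dy": 0,"dz": 0.03,"yaw": 0},{"dx": 0,"dy": 0,"dz": 0.03,"yaw": 0},{"dx": 0,"dy": 0,"dz": 0.015,"yaw": 0},{"dx": 0,"dy": -0.035,"dz": 0,"yaw": -6.5},{"dx": 0,"dy": -0.035,"dz": 0,"yaw": -6.5},{"dx": 0,"dy": -0.035,"dz": 0,"yaw": -6.5},{"dx": 0,"dy": -0.035,"dz": 0,"yaw": -6.5},{"dx": 0,"dy": -0.035,"dz": 0,"yaw": -6.5},{"dx": 0,"dy": -0.035,"dz": 0,"yaw": -6.5},{"dx": 0,"dy": -0.035,"dz": 0,"yaw": -6.5},{"dx": 0,"dy": -0.035,"dz": 0,"yaw": -6.5},{"dx": 0,"dy": -0.03,"dz": 0,"yaw": -6.5},{"dx": 0,"dy": 0,"dz": 0,"yaw": -6.5},{"dx": 0,"dy": 0,"dz": 0,"yaw": -6.5},{"dx": 0,"dy": 0,"dz": 0,"yaw": -6.5},{"dx": 0,"dy": 0,"dz": 0,"yaw": 0}]}}

```text
t: 29.1
eef_pos: [447.9, -309.5, 229.5]
tcp_rot: [-3.142, -0.0, 1.747]
ft_force: [0.5, 0.5, -0.5]
opening: 0.525
grip_force: 0.0
```

```bash
python3 - <<'E'
from h import *
d=grab('top','t4'); s=grab('scene','s4'); print(state()['eef_pos'],state()['tcp_rot'])
a=cv2.resize(cv2.imread('pics/t4.png')[175:310,265:355],(400,600),interpolation=2)
b=cv2.imread('pics/s4.png')[200:350,250:450]; b=cv2.resize(b,(400,300),interpolation=2)
c=cv2.imread('pics/s4.png')[270:420,120:320]; c=cv2.resize(c,(400,300),interpolation=2)
cv2.imwrite('pics/m4.png',np.hstack([a,np.vstack([b,c])]))
W=cloud(d)
for n,(u,v) in {'along strap':(313,210)}.items():
    for v in range(196,296,8): print(v,W[v,310:318,:].mean(0).round(1) if 0 else np.nanmedian(W[v,311:316],axis=0).round(1))
E
```

```text
[ 448.01886591 -309.45145658  229.63536392] [ 3.14154828e+00 -2.18573852e-05  1.75247770e+00]
196 [644.1   1.2 113.9]
204 [623.4   0.9 111.4]
212 [6.021e+02 5.000e-01 1.129e+02]
220 [5.811e+02 1.000e-01 1.147e+02]
228 [ 5.611e+02 -2.000e-01  1.084e+02]
236 [539.8  -0.6 113.3]
244 [519.6  -0.9 108.8]
252 [498.5  -1.3 113.2]
260 [478.1  -1.6 110.7]
268 [454.9  -2.1 146.3]
276 [435.   -2.4 146.6]
284 [416.8  -2.6 112.6]
292 [396.7  -3.  108.7]
```

View pics/m4.png

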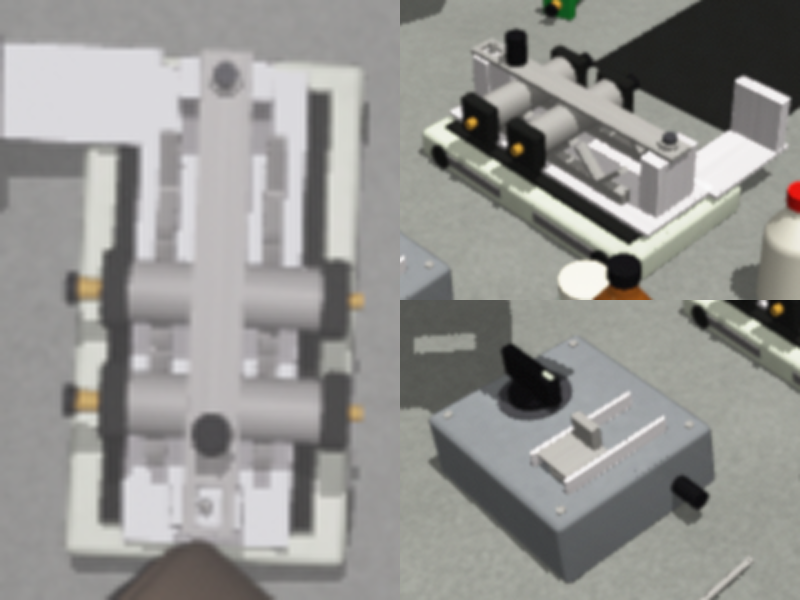

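The strap lies flat, with the far bolt showing in its slot at (207,508), and both cylinders are under it. The isolator is off and the guard is closed. Next, the isolator.

>>> {"op": "arm_command", "data": {"deltas": [{"dx": -0.002,"dy": 0,"dz": 0,"yaw": 8},{"dx": -0.002,"dy": -0.0015,"dz": 0,"yaw": 8},{"dx": 0,"dy": 0,"dz": 0,"yaw": 8},{"dx": 0,"dy": 0,"dz": -0.01,"yaw": 8},{"dx": 0,"dy": 0,"dz": -0.01,"yaw": 8},{"dx": 0,"dy": 0,"dz": -0.01,"yaw": 8},{"dx": 0,"dy": 0,"dz": -0.01,"yaw": 8},{"dx": 0,"dy": 0,"dz": -0.01,"yaw": 8},{"dx": 0,"dy": 0,"dz": -0.01,"yaw": 8},{"dx": 0,"dy": 0,"dz": 0,"yaw": 7.2},{"dx": 0,"dy": 0,"dz": -0.025,"yaw": 0},{"dx": 0,"dy": 0,"dz": -0.025,"yaw": 0},{"dx": 0,"dy": 0,"dz": -0.012,"yaw": 0},{"dx": 0,"dy": 0,"dz": -0.004,"yaw": 0},{"dx": 0,"dy": 0,"dz": 0,"yaw": 0},{"dx": 0,"dy": 0,"dz": 0,"yaw": 0}], "gripper": 0.06}}

```text
t: 30.8
eef_pos: [444.4, -311.2, 104.5]
tcp_rot: [-3.141, 0.001, 3.132]
ft_force: [-0.2, -0.3, 0.2]
opening: 0.631
grip_force: 0.0
```

>>> {"op": "arm_command", "data": {"deltas": [{"dx": 0,"dy": 0,"dz": 0,"yaw": 0},{"dx": 0,"dy": 0,"dz": 0,"yaw": 0},{"dx": 0,"dy": 0,"dz": 0,"yaw": 0},{"dx": 0,"dy": 0,"dz": 0,"yaw": 0},{"dx": 0,"dy": 0,"dz": 0,"yaw": 0},{"dx": 0,"dy": 0,"dz": 0,"yaw": 0},{"dx": 0,"dy": 0,"dz": 0,"yaw": 0},{"dx": 0,"dy": 0,"dz": 0,"yaw": 0}], "gripper": 0.004}}

```text
t: 31.6
eef_pos: [444.0, -312.2, 103.7]
tcp_rot: [-3.14, 0.0, 3.132]
ft_force: [-2.8, -8.0, -1.6]
opening: 0.147
grip_force: 30.0
```

>>> {"op": "arm_command", "data": {"deltas": [{"dx": 0,"dy": -0.001,"dz": 0,"yaw": 0},{"dx": 0,"dy": -0.001,"dz": 0,"yaw": 0},{"dx": 0,"dy": 0,"dz": 0,"yaw": 0}]}}

```text
t: 31.9
eef_pos: [444.0, -312.4, 103.7]
tcp_rot: [3.14, -0.0, 3.131]
ft_force: [0.3, 3.7, 4.1]
opening: 0.147
grip_force: 30.0
```

>>> {"op": "arm_command", "data": {"deltas": [{"dx": 0,"dy": 0,"dz": 0,"yaw": -5},{"dx": 0,"dy": 0,"dz": 0,"yaw": -5},{"dx": 0,"dy": 0,"dz": 0,"yaw": -5},{"dx": 0,"dy": 0,"dz": 0,"yaw": -5},{"dx": 0,"dy": 0,"dz": 0,"yaw": 0}]}}

```text
t: 32.4
eef_pos: [444.0, -312.1, 103.7]
tcp_rot: [3.14, -0.001, 2.78]
ft_force: [1.7, 5.9, 3.6]
opening: 0.143
grip_force: 30.0
```

>>> {"op": "arm_command", "data": {"deltas": [{"dx": 0,"dy": 0.001,"dz": 0,"yaw": -5},{"dx": 0,"dy": 0,"dz": 0,"yaw": -5},{"dx": 0,"dy": 0,"dz": 0,"yaw": -5},{"dx": 0,"dy": 0,"dz": 0,"yaw": -5},{"dx": 0,"dy": 0,"dz": 0,"yaw": -5},{"dx": 0,"dy": 0,"dz": 0,"yaw": -5},{"dx": 0,"dy": 0,"dz": 0,"yaw": -5},{"dx": 0,"dy": 0,"dz": 0,"yaw": -5},{"dx": 0,"dy": 0,"dz": 0,"yaw": 0}]}}

```text
t: 33.3
eef_pos: [444.4, -311.6, 103.7]
tcp_rot: [3.141, 0.0, 2.082]
ft_force: [2.9, 5.0, 1.5]
opening: 0.144
grip_force: 30.0
```

>>> {"op": "arm_command", "data": {"deltas": [{"dx": 0,"dy": 0,"dz": 0,"yaw": -5},{"dx": 0,"dy": 0,"dz": 0,"yaw": -5},{"dx": 0,"dy": 0,"dz": 0,"yaw": -5},{"dx": 0,"dy": 0,"dz": 0,"yaw": -5},{"dx": 0,"dy": 0,"dz": 0,"yaw": -5},{"dx": 0,"dy": 0,"dz": 0,"yaw": -3},{"dx": 0,"dy": 0,"dz": 0,"yaw": 0}]}}

```text
t: 34.0
eef_pos: [444.8, -311.6, 103.7]
tcp_rot: [3.14, -0.0, 1.595]
ft_force: [5.1, 6.7, 0.3]
opening: 0.149
grip_force: 30.0
```

>>> {"op": "arm_command", "data": {"deltas": [{"dx": 0,"dy": 0,"dz": 0,"yaw": 0},{"dx": 0,"dy": 0,"dz": 0,"yaw": 0},{"dx": 0,"dy": 0,"dz": 0,"yaw": 0},{"dx": 0,"dy": 0,"dz": 0,"yaw": 0},{"dx": 0,"dy": 0,"dz": 0,"yaw": 0}], "gripper": 0.05}}

```text
t: 34.5
eef_pos: [443.9, -312.1, 103.6]
tcp_rot: [-3.142, -0.0, 1.596]
ft_force: [-0.6, -0.5, 0.1]
opening: 0.498
grip_force: 0.0
```

>>> {"op": "arm_command", "data": {"deltas": [{"dx": 0,"dy": 0,"dz": 0.02,"yaw": 0},{"dx": 0,"dy": 0,"dz": 0.03,"yaw": 0},{"dx": 0,"dy": 0,"dz": 0.03,"yaw": 0},{"dx": 0,"dy": 0.025,"dz": 0.02,"yaw": 0},{"dx": 0,"dy": 0.035,"dz": 0,"yaw": 0},{"dx": 0,"dy": 0.035,"dz": 0,"yaw": 0},{"dx": 0,"dy": 0.035,"dz": 0,"yaw": 0},{"dx": 0,"dy": 0,"dz": 0,"yaw": 0}]}}

```text
t: 35.3
eef_pos: [443.4, -179.0, 203.9]
tcp_rot: [-3.141, -0.001, 1.598]
ft_force: [-0.4, -0.4, -0.7]
opening: 0.527
grip_force: 0.0
```

```bash
python3 - <<'E'
from h import *
d=grab('top','t5'); s=grab('scene','s5'); print(state()['eef_pos'],state()['tcp_rot'])
a=cv2.resize(cv2.imread('pics/t5.png')[205:305,390:480],(540,600),interpolation=2)
b=cv2.imread('pics/s5.png')[270:420,120:250]; b=cv2.resize(b,(260,300),interpolation=2)
c=cv2.imread('pics/s5.png')[200:350,250:380]; c=cv2.resize(c,(260,300),interpolation=2)
cv2.imwrite('pics/m5.png',np.hstack([a,np.vstack([b,c])]))
E
```

```text
[ 444.20049893 -181.68616264  203.92219356] [3.14103806e+00 4.35238508e-04 1.59712053e+00]
```

View pics/m5.png

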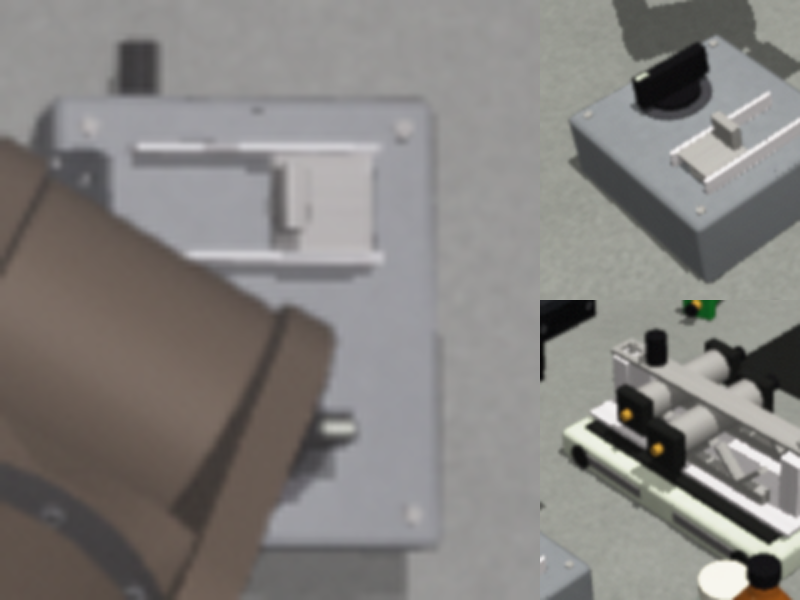

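The isolator handle now points along y, so it is on. Next, the guard lip.

>>> {"op": "arm_command", "data": {"deltas": [{"dx": 0.02,"dy": -0.029,"dz": 0,"yaw": -1.5},{"dx": 0.02,"dy": -0.029,"dz": 0,"yaw": 0},{"dx": 0.02,"dy": -0.029,"dz": 0,"yaw": 0},{"dx": 0.02,"dy": -0.029,"dz": 0,"yaw": 0},{"dx": 0.02,"dy": -0.028,"dz": 0,"yaw": 0},{"dx": 0,"dy": 0,"dz": -0.02,"yaw": 0},{"dx": 0,"dy": 0,"dz": -0.03,"yaw": 0},{"dx": 0,"dy": 0,"dz": -0.025,"yaw": 0},{"dx": 0,"dy": 0,"dz": -0.012,"yaw": 0},{"dx": 0,"dy": 0,"dz": -0.005,"yaw": 0},{"dx": 0,"dy": 0,"dz": 0,"yaw": 0},{"dx": 0,"dy": 0,"dz": 0,"yaw": 0}], "gripper": 0.055}}

```text
t: 36.6
eef_pos: [544.4, -326.5, 112.7]
tcp_rot: [3.14, 0.001, 1.569]
ft_force: [-0.1, -0.1, -0.5]
opening: 0.577
grip_force: 0.0
```

>>> {"op": "arm_command", "data": {"deltas": [{"dx": 0,"dy": 0,"dz": 0,"yaw": 0},{"dx": 0,"dy": 0,"dz": 0,"yaw": 0},{"dx": 0,"dy": 0,"dz": 0,"yaw": 0},{"dx": 0,"dy": 0,"dz": 0,"yaw": 0},{"dx": 0,"dy": 0,"dz": 0,"yaw": 0},{"dx": 0,"dy": 0,"dz": 0,"yaw": 0}], "gripper": 0.02}}

```text
t: 37.2
eef_pos: [544.7, -326.0, 112.1]
tcp_rot: [3.14, 0.001, 1.569]
ft_force: [5.1, 1.3, 2.9]
opening: 0.31
grip_force: 30.0
```

Gripped (about 30 mm). Slide +y 50.

>>> {"op": "arm_command", "data": {"deltas": [{"dx": 0.0005,"dy": 0.006,"dz": 0,"yaw": 0},{"dx": 0,"dy": 0.006,"dz": 0,"yaw": 0},{"dx": 0,"dy": 0.006,"dz": 0,"yaw": 0},{"dx": 0,"dy": 0.006,"dz": 0,"yaw": 0},{"dx": 0,"dy": 0.006,"dz": 0,"yaw": 0},{"dx": 0,"dy": 0.006,"dz": 0,"yaw": 0},{"dx": 0,"dy": 0.006,"dz": 0,"yaw": 0},{"dx": 0,"dy": 0.005,"dz": 0,"yaw": 0},{"dx": 0,"dy": 0.002,"dz": 0,"yaw": 0},{"dx": 0,"dy": 0,"dz": 0,"yaw": 0},{"dx": 0,"dy": 0,"dz": 0,"yaw": 0}]}}

```text
t: 38.3
eef_pos: [544.5, -276.2, 112.0]
tcp_rot: [3.141, -0.0, 1.57]
ft_force: [2.1, 1.9, 7.9]
opening: 0.311
grip_force: 30.0
```

>>> {"op": "arm_command", "data": {"deltas": [{"dx": 0,"dy": 0.001,"dz": 0,"yaw": 0},{"dx": 0,"dy": 0,"dz": 0,"yaw": 0}]}}

```text
t: 38.5
eef_pos: [544.5, -275.9, 112.0]
tcp_rot: [3.141, 0.001, 1.57]
ft_force: [1.3, -2.8, 5.9]
opening: 0.31
grip_force: 30.0
```

>>> {"op": "arm_command", "data": {"deltas": [{"dx": 0,"dy": 0,"dz": 0,"yaw": 0},{"dx": 0,"dy": 0,"dz": 0,"yaw": 0},{"dx": 0,"dy": 0,"dz": 0,"yaw": 0},{"dx": 0,"dy": 0,"dz": 0,"yaw": 0}], "gripper": 0.055}}

```text
t: 38.9
eef_pos: [544.3, -275.7, 111.3]
tcp_rot: [-3.141, -0.001, 1.569]
ft_force: [0.0, -0.7, -0.1]
opening: 0.559
grip_force: 0.0
```

>>> {"op": "arm_command", "data": {"deltas": [{"dx": 0,"dy": 0,"dz": 0.02,"yaw": 0},{"dx": 0,"dy": 0,"dz": 0.02,"yaw": 0},{"dx": 0,"dy": -0.03,"dz": 0,"yaw": 0},{"dx": 0,"dy": -0.036,"dz": 0,"yaw": 0},{"dx": 0,"dy": 0,"dz": 0,"yaw": 0},{"dx": 0,"dy": 0,"dz": 0,"yaw": 0},{"dx": 0,"dy": 0,"dz": 0,"yaw": 0},{"dx": 0,"dy": 0,"dz": 0,"yaw": 0}], "gripper": 0}}

```text
t: 39.7
eef_pos: [544.6, -341.0, 151.6]
tcp_rot: [-3.141, -0.0, 1.57]
ft_force: [0.4, -0.5, -0.0]
opening: 0.009
grip_force: 0.0
```

>>> {"op": "arm_command", "data": {"deltas": [{"dx": 0,"dy": 0,"dz": -0.025,"yaw": 0},{"dx": 0,"dy": 0,"dz": -0.02,"yaw": 0},{"dx": 0,"dy": 0,"dz": -0.005,"yaw": 0},{"dx": 0,"dy": 0,"dz": -0.002,"yaw": 0},{"dx": 0,"dy": 0,"dz": -0.002,"yaw": 0},{"dx": 0,"dy": 0,"dz": -0.002,"yaw": 0},{"dx": 0,"dy": 0,"dz": -0.001,"yaw": 0},{"dx": 0,"dy": 0,"dz": -0.001,"yaw": 0},{"dx": 0,"dy": 0,"dz": 0,"yaw": 0},{"dx": 0,"dy": 0,"dz": 0,"yaw": 0}]}}

```text
t: 40.7
eef_pos: [544.8, -342.1, 94.1]
tcp_rot: [3.141, 0.0, 1.569]
ft_force: [1.8, 1.9, 3.3]
opening: 0.004
grip_force: 1.8
```

>>> {"op": "arm_command", "data": {"deltas": [{"dx": 0,"dy": 0,"dz": -0.001,"yaw": 0},{"dx": 0,"dy": 0,"dz": -0.001,"yaw": 0},{"dx": 0,"dy": 0,"dz": -0.001,"yaw": 0},{"dx": 0,"dy": 0,"dz": 0,"yaw": 0},{"dx": 0,"dy": 0,"dz": 0,"yaw": 0}]}}

```text
t: 41.2
eef_pos: [544.9, -342.1, 93.1]
tcp_rot: [3.14, 0.001, 1.569]
ft_force: [-3.4, 6.2, 24.9]
opening: 0.006
grip_force: 12.4
```

Bottomed at 25 N. Raise and close the guard.

>>> {"op": "arm_command", "data": {"deltas": [{"dx": 0,"dy": 0,"dz": 0.01,"yaw": 0},{"dx": 0,"dy": 0,"dz": 0.025,"yaw": 0},{"dx": 0,"dy": 0,"dz": 0.025,"yaw": 0},{"dx": 0,"dy": 0.03,"dz": 0,"yaw": 0},{"dx": 0,"dy": 0.036,"dz": 0,"yaw": 0},{"dx": 0,"dy": 0,"dz": 0,"yaw": 0},{"dx": 0,"dy": 0,"dz": 0,"yaw": 0}], "gripper": 0.055}}

```text
t: 41.9
eef_pos: [544.5, -275.8, 150.6]
tcp_rot: [-3.141, 0.0, 1.571]
ft_force: [0.3, -0.1, -0.0]
opening: 0.533
grip_force: 0.0
```

>>> {"op": "arm_command", "data": {"deltas": [{"dx": 0,"dy": 0,"dz": -0.02,"yaw": 0},{"dx": 0,"dy": 0,"dz": -0.015,"yaw": 0},{"dx": 0,"dy": 0,"dz": -0.004,"yaw": 0},{"dx": 0,"dy": 0,"dz": 0,"yaw": 0},{"dx": 0,"dy": 0,"dz": 0,"yaw": 0}]}}

```text
t: 42.4
eef_pos: [544.7, -276.6, 112.1]
tcp_rot: [3.141, 0.0, 1.569]
ft_force: [-0.4, 0.1, 0.5]
opening: 0.579
grip_force: 0.0
```

>>> {"op": "arm_command", "data": {"deltas": [{"dx": 0,"dy": 0,"dz": 0,"yaw": 0},{"dx": 0,"dy": 0,"dz": 0,"yaw": 0},{"dx": 0,"dy": 0,"dz": 0,"yaw": 0},{"dx": 0,"dy": 0,"dz": 0,"yaw": 0},{"dx": 0,"dy": 0,"dz": 0,"yaw": 0},{"dx": 0,"dy": 0,"dz": 0,"yaw": 0}], "gripper": 0.02}}

```text
t: 43.0
eef_pos: [544.6, -276.0, 111.9]
tcp_rot: [3.141, 0.0, 1.569]
ft_force: [0.4, 0.2, 3.5]
opening: 0.315
grip_force: 30.0
```

>>> {"op": "arm_command", "data": {"deltas": [{"dx": 0,"dy": -0.006,"dz": 0,"yaw": 0},{"dx": 0,"dy": -0.006,"dz": 0,"yaw": 0},{"dx": 0,"dy": -0.006,"dz": 0,"yaw": 0},{"dx": 0,"dy": -0.006,"dz": 0,"yaw": 0},{"dx": 0,"dy": -0.006,"dz": 0,"yaw": 0},{"dx": 0,"dy": -0.006,"dz": 0,"yaw": 0},{"dx": 0,"dy": -0.006,"dz": 0,"yaw": 0},{"dx": 0,"dy": -0.005,"dz": 0,"yaw": 0},{"dx": 0,"dy": -0.003,"dz": 0,"yaw": 0},{"dx": 0,"dy": -0.001,"dz": 0,"yaw": 0},{"dx": 0,"dy": 0,"dz": 0,"yaw": 0},{"dx": 0,"dy": 0,"dz": 0,"yaw": 0}]}}

```text
t: 44.2
eef_pos: [544.9, -326.2, 111.9]
tcp_rot: [3.141, -0.002, 1.569]
ft_force: [3.0, 8.5, 7.1]
opening: 0.313
grip_force: 30.0
```

>>> {"op": "arm_command", "data": {"deltas": [{"dx": 0,"dy": 0,"dz": 0,"yaw": 0},{"dx": 0,"dy": 0,"dz": 0,"yaw": 0},{"dx": 0,"dy": 0,"dz": 0,"yaw": 0},{"dx": 0,"dy": 0,"dz": 0,"yaw": 0}], "gripper": 0.055}}

```text
t: 44.6
eef_pos: [544.3, -327.3, 111.4]
tcp_rot: [-3.141, -0.0, 1.569]
ft_force: [-0.5, -1.4, -0.2]
opening: 0.562
grip_force: 0.0
```

>>> {"op": "arm_command", "data": {"deltas": [{"dx": 0,"dy": 0,"dz": 0.02,"yaw": 0},{"dx": 0,"dy": 0,"dz": 0.03,"yaw": 0},{"dx": 0,"dy": 0,"dz": 0.03,"yaw": 0},{"dx": 0,"dy": 0,"dz": 0.03,"yaw": 0},{"dx": -0.025,"dy": -0.025,"dz": 0,"yaw": 0},{"dx": -0.025,"dy": -0.025,"dz": 0,"yaw": 0},{"dx": -0.025,"dy": -0.025,"dz": 0,"yaw": 0},{"dx": -0.025,"dy": -0.025,"dz": 0,"yaw": 0},{"dx": -0.025,"dy": -0.025,"dz": 0,"yaw": 0},{"dx": -0.025,"dy": -0.025,"dz": 0,"yaw": 0},{"dx": -0.02,"dy": -0.025,"dz": 0,"yaw": 0},{"dx": -0.02,"dy": -0.025,"dz": 0,"yaw": 0},{"dx": 0,"dy": 0,"dz": 0,"yaw": 0}]}}

```text
t: 45.9
eef_pos: [352.0, -529.6, 221.3]
tcp_rot: [-3.141, 0.0, 1.566]
ft_force: [0.7, 0.4, -0.1]
opening: 0.576
grip_force: 0.0
```

```bash
python3 - <<'E'
from h import *
d=grab('top','t6'); s=grab('scene','s6'); print(state()['eef_pos'],state()['tcp_rot'])
a=cv2.resize(cv2.imread('pics/t6.png')[180:310,130:480],(800,297),interpolation=2)
b=cv2.imread('pics/s6.png')[190:420,110:500]; b=cv2.resize(b,(510,300),interpolation=2)
c=np.zeros((300,290,3),np.uint8); c[:]=cv2.resize(cv2.imread('pics/t6.png')[215:265,405:465],(290,300),interpolation=2)
cv2.imwrite('pics/m6.png',np.vstack([a,np.hstack([b,c])]))
E
```

```text
[ 353.98969524 -527.22604902  221.34727347] [-3.14146509e+00 -5.41239401e-04  1.56787553e+00]
```

View pics/m6.png

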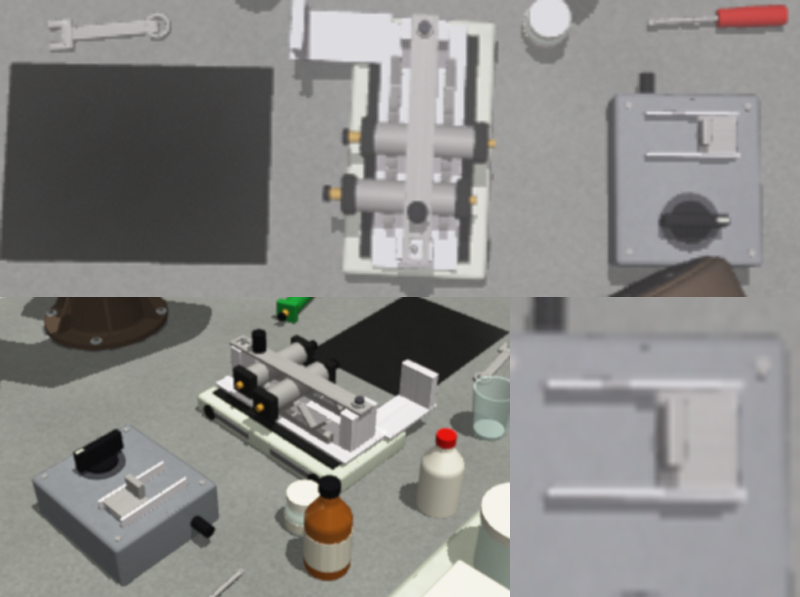

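The guard is closed, the isolator is on and the strap is flat. But the far cylinder has been knocked along its axis by about 20 mm towards +y: its valve is at mosaic (328,193), against (347,137) for the other. I'll measure it.

```bash
python3 - <<'E'
from h import *
a=load('t4');d=load('t6')
for t in(a,d):
    W=cloud(t); m=(W[...,2]>72)&(W[...,0]>425)&(W[...,0]<500)&(abs(W[...,1])<130)
    for lo,hi,n in((440,490,'far'),(508,555,'mid')):
        m=(W[...,2]>72)&(W[...,2]<118)&(W[...,0]>lo)&(W[...,0]<hi)&(abs(W[...,1])<140); P=W[m]
        L=P[P[:,1]>25];R=P[P[:,1]<-25]
        print(n,'y',P[:,1].min().round(1),P[:,1].max().round(1),'p99 z L',np.percentile(L[:,2],[50,90]).round(1),'R',np.percentile(R[:,2],[50,90]).round(1), 'x of high', L[L[:,2]>98][:,0].mean().round(1),R[R[:,2]>98][:,0].mean().round(1))
im=cv2.imread('pics/t6.png')[225:300,265:355]; cv2.imwrite('pics/t6z.png',cv2.resize(im,(720,600),interpolation=2))
E
```

```text
far y -87.7 86.8 p99 z L [101.6 108.2] R [101.7 107.3] x of high 465.5 461.9
mid y -87.1 85.6 p99 z L [101.3 107.9] R [102.2 108.1] x of high 531.5 528.5
far y -66.9 106.9 p99 z L [100.7 107.4] R [102.6 108.9] x of high 466.1 462.6
mid y -87.0 85.7 p99 z L [101.2 108.2] R [101.8 107.5] x of high 531.5 528.2
```

View pics/t6z.png

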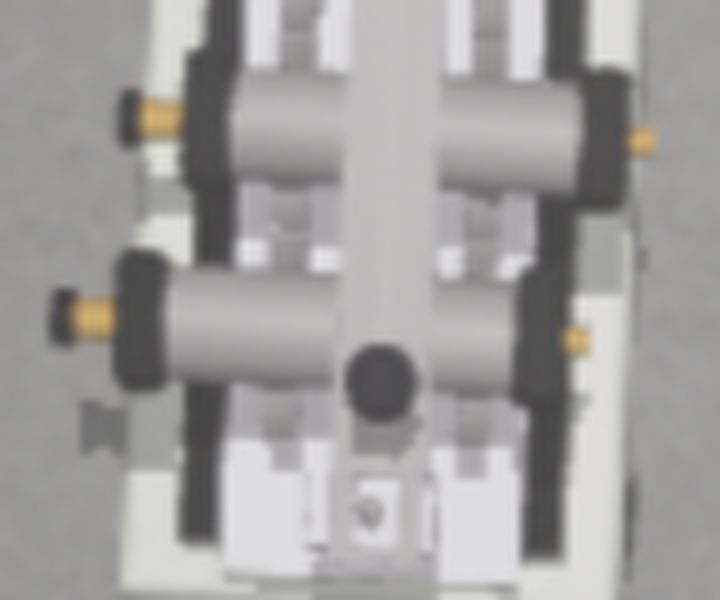

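It has shifted 20 mm and still lies level under the strap. I'll push it straight back from its valve end with closed fingers.

>>> {"op": "arm_command", "data": {"deltas": [{"dx": 0.0285,"dy": 0.033,"dz": 0,"yaw": 0},{"dx": 0.0285,"dy": 0.033,"dz": 0,"yaw": 0},{"dx": 0.0285,"dy": 0.033,"dz": 0,"yaw": 0},{"dx": 0.0285,"dy": 0.033,"dz": 0,"yaw": 0},{"dx": 0,"dy": 0.035,"dz": 0,"yaw": 0},{"dx": 0,"dy": 0.035,"dz": 0,"yaw": 0},{"dx": 0,"dy": 0.035,"dz": 0,"yaw": 0},{"dx": 0,"dy": 0.035,"dz": 0,"yaw": 0},{"dx": 0,"dy": 0.035,"dz": 0,"yaw": 0},{"dx": 0,"dy": 0.035,"dz": 0,"yaw": 0},{"dx": 0,"dy": 0.035,"dz": 0,"yaw": 0},{"dx": 0,"dy": 0.035,"dz": 0,"yaw": 0},{"dx": 0,"dy": 0.035,"dz": 0,"yaw": 0},{"dx": 0,"dy": 0.035,"dz": 0,"yaw": 0},{"dx": 0,"dy": 0.035,"dz": 0,"yaw": 0},{"dx": 0,"dy": 0.035,"dz": 0,"yaw": 0},{"dx": 0,"dy": 0.035,"dz": 0,"yaw": 0},{"dx": 0,"dy": 0.035,"dz": 0,"yaw": 0},{"dx": 0,"dy": 0.04,"dz": 0,"yaw": 0},{"dx": 0,"dy": 0,"dz": 0,"yaw": 0}], "gripper": 0}}

```text
t: 48.0
eef_pos: [467.6, 139.2, 221.8]
tcp_rot: [3.141, -0.001, 1.574]
ft_force: [-0.5, -0.9, 0.5]
opening: 0.004
grip_force: 0.0
```

>>> {"op": "arm_command", "data": {"deltas": [{"dx": 0,"dy": 0,"dz": 0,"yaw": 0},{"dx": 0,"dy": 0,"dz": 0,"yaw": 0}]}}

```text
t: 48.2
eef_pos: [468.2, 134.9, 221.7]
tcp_rot: [-3.142, 0.0, 1.57]
ft_force: [0.4, 0.2, 1.2]
opening: 0.008
grip_force: 0.0
```

>>> {"op": "arm_command", "data": {"deltas": [{"dx": 0,"dy": 0,"dz": -0.026,"yaw": 0},{"dx": 0,"dy": 0,"dz": -0.035,"yaw": 0},{"dx": 0,"dy": 0,"dz": -0.035,"yaw": 0},{"dx": 0,"dy": 0,"dz": -0.02,"yaw": 0},{"dx": 0,"dy": 0,"dz": -0.01,"yaw": 0},{"dx": 0,"dy": 0,"dz": 0,"yaw": 0},{"dx": 0,"dy": -0.005,"dz": 0,"yaw": 0},{"dx": 0,"dy": -0.005,"dz": 0,"yaw": 0},{"dx": 0,"dy": -0.004,"dz": 0,"yaw": 0},{"dx": 0,"dy": -0.003,"dz": 0,"yaw": 0},{"dx": 0,"dy": -0.003,"dz": 0,"yaw": 0},{"dx": 0,"dy": -0.003,"dz": 0,"yaw": 0},{"dx": 0,"dy": 0,"dz": 0,"yaw": 0}]}}

```text
t: 49.5
eef_pos: [468.5, 111.7, 95.7]
tcp_rot: [3.142, 0.0, 1.569]
ft_force: [0.8, 0.1, -0.9]
opening: 0.005
grip_force: 0.0
```

>>> {"op": "arm_command", "data": {"deltas": [{"dx": 0,"dy": -0.002,"dz": 0,"yaw": 0},{"dx": 0,"dy": -0.002,"dz": 0,"yaw": 0},{"dx": 0,"dy": -0.002,"dz": 0,"yaw": 0}]}}

```text
t: 49.8
eef_pos: [468.4, 106.0, 95.6]
tcp_rot: [-3.141, -0.0, 1.569]
ft_force: [-0.6, 2.3, 0.6]
opening: 0.004
grip_force: 1.4
```

```bash
python3 - <<'E'
from h import *
s=grab('scene','s7'); print(state()['eef_pos'],state()['ft_force'])
W=cloud(s);o=cloud(load('s6'));p=cloud(load('s4'))
# -y boot face of far cylinder: y of points facing, region x 440..490
for X in(p,o,W):
    m=(X[...,0]>440)&(X[...,0]<490)&(X[...,2]>80)&(X[...,2]<112)&(X[...,1]<-30)&(X[...,1]>-110); P=X[m]; print(m.sum(),np.percentile(P[:,1],[1,5,20,50]).round(1))
E
```

```text
[468.38995272 105.72416198  95.57253196] [-0.10302683  0.73912025  0.87043066]
509 [-88.3 -82.5 -80.  -69.7]
356 [-68.9 -64.3 -60.3 -56.4]
458 [-81.6 -75.6 -73.2 -65.5]
```

It's moving back: 12 of about 19 mm done, so roughly 7 mm to go.

>>> {"op": "arm_command", "data": {"deltas": [{"dx": 0,"dy": -0.002,"dz": 0,"yaw": 0},{"dx": 0,"dy": -0.002,"dz": 0,"yaw": 0},{"dx": 0,"dy": -0.002,"dz": 0,"yaw": 0},{"dx": 0,"dy": -0.001,"dz": 0,"yaw": 0},{"dx": 0,"dy": 0,"dz": 0,"yaw": 0},{"dx": 0,"dy": 0,"dz": 0,"yaw": 0}]}}

```text
t: 50.45
eef_pos: [468.7, 98.8, 95.7]
tcp_rot: [3.141, 0.0, 1.569]
ft_force: [0.5, -0.2, -0.0]
opening: 0.006
grip_force: 0.0
```

>>> {"op": "arm_command", "data": {"deltas": [{"dx": 0,"dy": 0.015,"dz": 0,"yaw": 0},{"dx": 0,"dy": 0.02,"dz": 0,"yaw": 0},{"dx": 0,"dy": 0,"dz": 0.025,"yaw": 0},{"dx": 0,"dy": 0,"dz": 0.035,"yaw": 0},{"dx": 0,"dy": 0,"dz": 0.035,"yaw": 0},{"dx": 0,"dy": 0,"dz": 0.03,"yaw": 0},{"dx": 0,"dy": 0.035,"dz": 0,"yaw": 0},{"dx": 0,"dy": 0.035,"dz": 0,"yaw": 0},{"dx": 0,"dy": 0.035,"dz": 0,"yaw": 0},{"dx": 0,"dy": 0.035,"dz": 0,"yaw": 0},{"dx": 0,"dy": 0.035,"dz": 0,"yaw": 0},{"dx": 0,"dy": 0,"dz": 0,"yaw": 0},{"dx": 0,"dy": 0,"dz": 0,"yaw": 0}]}}

```text
t: 51.75
eef_pos: [468.3, 309.3, 220.3]
tcp_rot: [-3.141, 0.001, 1.571]
ft_force: [-0.3, -0.4, -0.8]
opening: 0.003
grip_force: 0.0
```

```bash
python3 - <<'E'
from h import *
d=grab('top','t8'); print(state()['eef_pos'],state()['ft_force'])
W=cloud(d)
for lo,hi,n in((440,490,'far'),(508,555,'mid')):
    m=(W[...,2]>72)&(W[...,2]<118)&(W[...,0]>lo)&(W[...,0]<hi)&(abs(W[...,1])<140); P=W[m]; print(n,P[:,1].min(),P[:,1].max())
im=cv2.imread('pics/t8.png')[175:310,260:480]; cv2.imwrite('pics/t8z.png',cv2.resize(im,None,fx=3.6,fy=3.6,interpolation=2))
E
```

```text
[468.39014788 308.6511235  220.43699045] [ 0.06015572 -1.21072813  0.15080368]
far -87.53597376754342 86.13359951723046
mid -87.10736250642546 85.43414492795031
```

View pics/t8z.png

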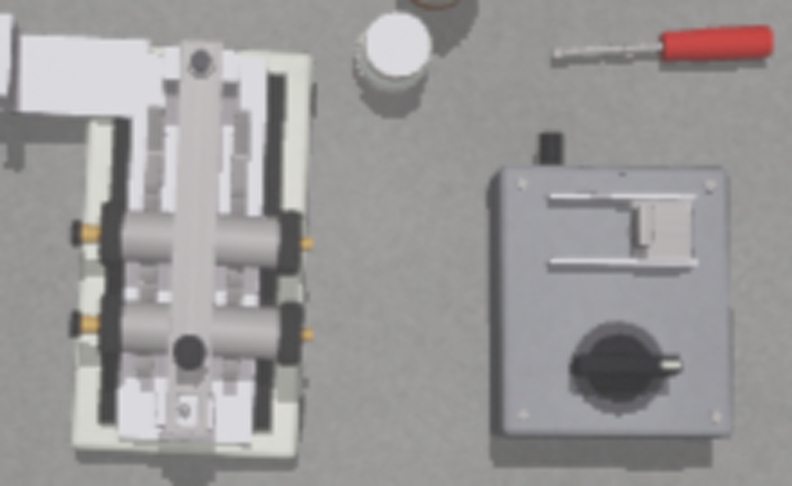

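The far cylinder is centred again, and the strap, isolator and guard are all right. I still need to know whether the knock came before the start press.

```bash
python3 - <<'E'
from h import *
for t in('s4','s5','s6'):
    X=cloud(load(t)); m=(X[...,0]>440)&(X[...,0]<490)&(X[...,2]>80)&(X[...,2]<112)&(X[...,1]<-30)&(X[...,1]>-110); print(t,m.sum(),np.percentile(X[m][:,1],[1,5,20,50]).round(1))
E
```

```text
s4 509 [-88.3 -82.5 -80.  -69.7]
s5 364 [-68.1 -63.7 -59.7 -56.5]
s6 356 [-68.9 -64.3 -60.3 -56.4]
```

The knock came before the start press (between t=29 and 35), so the start was made with that cylinder out of place. I'll do the power-up again properly: isolator off, then on, press start, close the guard.

>>> {"op": "arm_command", "data": {"deltas": [{"dx": 0,"dy": -0.034,"dz": 0,"yaw": 0},{"dx": 0,"dy": -0.034,"dz": 0,"yaw": 0},{"dx": 0,"dy": -0.034,"dz": 0,"yaw": 0},{"dx": 0,"dy": -0.034,"dz": 0,"yaw": 0},{"dx": 0,"dy": -0.034,"dz": 0,"yaw": 0},{"dx": 0,"dy": -0.034,"dz": 0,"yaw": 0},{"dx": 0,"dy": -0.034,"dz": 0,"yaw": 0},{"dx": 0,"dy": -0.034,"dz": 0,"yaw": 0},{"dx": 0,"dy": -0.034,"dz": 0,"yaw": 0},{"dx": 0,"dy": -0.034,"dz": 0,"yaw": 0},{"dx": -0.003,"dy": -0.034,"dz": 0,"yaw": 0},{"dx": -0.003,"dy": -0.034,"dz": 0,"yaw": 0},{"dx": -0.003,"dy": -0.034,"dz": 0,"yaw": 0},{"dx": -0.003,"dy": -0.034,"dz": 0,"yaw": 0},{"dx": -0.003,"dy": -0.034,"dz": 0,"yaw": 0},{"dx": -0.003,"dy": -0.034,"dz": 0,"yaw": 0},{"dx": -0.003,"dy": -0.034,"dz": 0,"yaw": 0},{"dx": -0.003,"dy": -0.034,"dz": 0,"yaw": 0},{"dx": 0,"dy": -0.009,"dz": 0,"yaw": 0},{"dx": 0,"dy": 0,"dz": 0,"yaw": 0}], "gripper": 0.05}}

```text
t: 53.8
eef_pos: [443.5, -313.3, 220.5]
tcp_rot: [-3.141, -0.0, 1.566]
ft_force: [-0.3, 0.8, 0.0]
opening: 0.525
grip_force: 0.0
```

>>> {"op": "arm_command", "data": {"deltas": [{"dx": 0,"dy": 0,"dz": 0,"yaw": 0},{"dx": 0,"dy": 0,"dz": 0,"yaw": 0}]}}

```text
t: 54.0
eef_pos: [444.4, -311.0, 220.8]
tcp_rot: [3.142, -0.0, 1.57]
ft_force: [-0.2, 0.5, -0.2]
opening: 0.527
grip_force: 0.0
```

>>> {"op": "arm_command", "data": {"deltas": [{"dx": 0,"dy": -0.001,"dz": -0.025,"yaw": 0},{"dx": 0.0005,"dy": 0,"dz": -0.035,"yaw": 0},{"dx": 0,"dy": 0,"dz": -0.035,"yaw": 0},{"dx": 0,"dy": 0,"dz": -0.015,"yaw": 0},{"dx": 0,"dy": 0,"dz": -0.007,"yaw": 0},{"dx": 0,"dy": 0,"dz": 0,"yaw": 0},{"dx": 0,"dy": 0,"dz": 0,"yaw": 0}]}}

```text
t: 54.7
eef_pos: [445.5, -312.9, 104.6]
tcp_rot: [3.141, 0.001, 1.57]
ft_force: [0.1, 0.3, -0.0]
opening: 0.529
grip_force: 0.0
```

>>> {"op": "arm_command", "data": {"deltas": [{"dx": 0,"dy": 0,"dz": 0,"yaw": 0},{"dx": 0,"dy": 0,"dz": 0,"yaw": 0},{"dx": 0,"dy": 0,"dz": 0,"yaw": 0},{"dx": 0,"dy": 0,"dz": 0,"yaw": 0},{"dx": 0,"dy": 0,"dz": 0,"yaw": 0},{"dx": 0,"dy": 0,"dz": 0,"yaw": 0},{"dx": 0,"dy": 0,"dz": 0,"yaw": 0}], "gripper": 0.004}}

```text
t: 55.4
eef_pos: [444.9, -313.0, 103.7]
tcp_rot: [-3.141, 0.0, 1.57]
ft_force: [-1.5, -0.5, 3.3]
opening: 0.148
grip_force: 30.0
```

>>> {"op": "arm_command", "data": {"deltas": [{"dx": 0,"dy": 0,"dz": 0,"yaw": 5},{"dx": 0,"dy": 0,"dz": 0,"yaw": 5},{"dx": 0,"dy": 0,"dz": 0,"yaw": 5},{"dx": 0,"dy": 0,"dz": 0,"yaw": 5},{"dx": 0,"dy": 0,"dz": 0,"yaw": 5},{"dx": 0,"dy": 0,"dz": 0,"yaw": 5},{"dx": 0,"dy": 0,"dz": 0,"yaw": 5},{"dx": 0,"dy": 0,"dz": 0,"yaw": 5},{"dx": 0,"dy": 0,"dz": 0,"yaw": 0}]}}

```text
t: 56.3
eef_pos: [445.3, -312.9, 103.8]
tcp_rot: [3.141, 0.0, 2.269]
ft_force: [1.2, 2.0, 3.4]
opening: 0.149
grip_force: 30.0
```

Continue to off (88° total), dwell, then back to on.

>>> {"op": "arm_command", "data": {"deltas": [{"dx": 0,"dy": 0,"dz": 0,"yaw": 6},{"dx": 0,"dy": 0,"dz": 0,"yaw": 6},{"dx": 0,"dy": 0,"dz": 0,"yaw": 6},{"dx": 0,"dy": 0,"dz": 0,"yaw": 6},{"dx": 0,"dy": 0,"dz": 0,"yaw": 6},{"dx": 0,"dy": 0,"dz": 0,"yaw": 6},{"dx": 0,"dy": 0,"dz": 0,"yaw": 6},{"dx": 0,"dy": 0,"dz": 0,"yaw": 6},{"dx": 0,"dy": 0,"dz": 0,"yaw": 1},{"dx": 0,"dy": 0,"dz": 0,"yaw": 0},{"dx": 0,"dy": 0,"dz": 0,"yaw": 0},{"dx": 0,"dy": 0,"dz": 0,"yaw": 0}]}}

```text
t: 57.5
eef_pos: [445.4, -312.4, 103.7]
tcp_rot: [3.141, 0.001, 3.12]
ft_force: [3.6, 5.6, 2.2]
opening: 0.146
grip_force: 30.0
```

```bash
python3 - <<'E'
from h import *
s=grab('scene','s9')
for t in('s4','s9'):
    X=cloud(load(t))
    for lo,hi in((440,490),(508,555)):
        m=(X[...,0]>lo)&(X[...,0]<hi)&(X[...,2]>80)&(X[...,2]<112)&(X[...,1]<-30)&(X[...,1]>-110); print(t,m.sum(),np.percentile(X[m][:,1],[1,5,20]).round(1))
E
```

```text
s4 509 [-88.3 -82.5 -80. ]
s4 538 [-87.6 -82.  -79.3]
s9 508 [-89.4 -82.8 -80.4]
s9 537 [-87.2 -81.7 -79.1]
```

Off, with both cylinders in place. Back to on.

>>> {"op": "arm_command", "data": {"deltas": [{"dx": 0,"dy": 0,"dz": 0,"yaw": -5},{"dx": 0,"dy": 0,"dz": 0,"yaw": -5},{"dx": 0,"dy": 0,"dz": 0,"yaw": -5},{"dx": 0,"dy": 0,"dz": 0,"yaw": -5},{"dx": 0,"dy": 0,"dz": 0,"yaw": -5},{"dx": 0,"dy": 0,"dz": 0,"yaw": -5},{"dx": 0,"dy": 0,"dz": 0,"yaw": -5},{"dx": 0,"dy": 0,"dz": 0,"yaw": -5},{"dx": 0,"dy": 0,"dz": 0,"yaw": -5},{"dx": 0,"dy": 0,"dz": 0,"yaw": -5},{"dx": 0,"dy": 0,"dz": 0,"yaw": -5},{"dx": 0,"dy": 0,"dz": 0,"yaw": -5},{"dx": 0,"dy": 0,"dz": 0,"yaw": -5},{"dx": 0,"dy": 0,"dz": 0,"yaw": -5},{"dx": 0,"dy": 0,"dz": 0,"yaw": -5},{"dx": 0,"dy": 0,"dz": 0,"yaw": -5},{"dx": 0,"dy": 0,"dz": 0,"yaw": -5},{"dx": 0,"dy": 0,"dz": 0,"yaw": -4},{"dx": 0,"dy": 0,"dz": 0,"yaw": 0},{"dx": 0,"dy": 0,"dz": 0,"yaw": 0}]}}

```text
t: 59.55
eef_pos: [444.9, -313.0, 103.8]
tcp_rot: [-3.141, 0.0, 1.57]
ft_force: [-3.2, 0.7, 4.2]
opening: 0.144
grip_force: 30.0
```

>>> {"op": "arm_command", "data": {"deltas": [{"dx": 0,"dy": 0,"dz": 0,"yaw": 0},{"dx": 0,"dy": 0,"dz": 0,"yaw": 0},{"dx": 0,"dy": 0,"dz": 0,"yaw": 0},{"dx": 0,"dy": 0,"dz": 0,"yaw": 0},{"dx": 0,"dy": 0,"dz": 0,"yaw": 0}], "gripper": 0.055}}

```text
t: 60.05
eef_pos: [445.0, -313.0, 103.6]
tcp_rot: [3.141, -0.0, 1.569]
ft_force: [0.0, 0.3, -0.3]
opening: 0.51
grip_force: 0.0
```

>>> {"op": "arm_command", "data": {"deltas": [{"dx": 0,"dy": 0,"dz": 0.02,"yaw": 0},{"dx": 0,"dy": 0,"dz": 0.03,"yaw": 0},{"dx": 0,"dy": 0,"dz": 0.02,"yaw": 0},{"dx": 0.03,"dy": -0.004,"dz": 0,"yaw": 0},{"dx": 0.035,"dy": -0.005,"dz": 0,"yaw": 0},{"dx": 0.034,"dy": -0.004,"dz": 0,"yaw": 0},{"dx": 0,"dy": 0,"dz": 0,"yaw": 0},{"dx": 0,"dy": 0,"dz": 0,"yaw": 0}]}}

```text
t: 60.85
eef_pos: [544.0, -325.6, 173.0]
tcp_rot: [-3.141, -0.001, 1.57]
ft_force: [-0.2, 0.5, -0.7]
opening: 0.577
grip_force: 0.0
```

>>> {"op": "arm_command", "data": {"deltas": [{"dx": 0,"dy": 0,"dz": -0.025,"yaw": 0},{"dx": 0,"dy": 0,"dz": -0.022,"yaw": 0},{"dx": 0,"dy": 0,"dz": -0.01,"yaw": 0},{"dx": 0,"dy": 0,"dz": -0.004,"yaw": 0},{"dx": 0,"dy": 0,"dz": 0,"yaw": 0},{"dx": 0,"dy": 0,"dz": 0,"yaw": 0}]}}

```text
t: 61.45
eef_pos: [544.2, -326.3, 113.6]
tcp_rot: [3.141, 0.001, 1.569]
ft_force: [0.4, 0.3, -0.2]
opening: 0.577
grip_force: 0.0
```

>>> {"op": "arm_command", "data": {"deltas": [{"dx": 0,"dy": 0,"dz": 0,"yaw": 0},{"dx": 0,"dy": 0,"dz": 0,"yaw": 0},{"dx": 0,"dy": 0,"dz": 0,"yaw": 0},{"dx": 0,"dy": 0,"dz": 0,"yaw": 0},{"dx": 0,"dy": 0,"dz": 0,"yaw": 0},{"dx": 0,"dy": 0,"dz": 0,"yaw": 0}], "gripper": 0.02}}

```text
t: 62.05
eef_pos: [544.7, -326.0, 113.0]
tcp_rot: [3.14, 0.001, 1.569]
ft_force: [4.6, 1.2, 1.6]
opening: 0.311
grip_force: 30.0
```

>>> {"op": "arm_command", "data": {"deltas": [{"dx": 0,"dy": 0.006,"dz": 0,"yaw": 0},{"dx": 0,"dy": 0.006,"dz": 0,"yaw": 0},{"dx": 0,"dy": 0.006,"dz": 0,"yaw": 0},{"dx": 0,"dy": 0.006,"dz": 0,"yaw": 0},{"dx": 0,"dy": 0.006,"dz": 0,"yaw": 0},{"dx": 0,"dy": 0.006,"dz": 0,"yaw": 0},{"dx": 0,"dy": 0.006,"dz": 0,"yaw": 0},{"dx": 0,"dy": 0.005,"dz": 0,"yaw": 0},{"dx": 0,"dy": 0.003,"dz": 0,"yaw": 0},{"dx": 0,"dy": 0,"dz": 0,"yaw": 0},{"dx": 0,"dy": 0,"dz": 0,"yaw": 0}]}}

```text
t: 63.15
eef_pos: [544.4, -276.0, 112.9]
tcp_rot: [3.141, 0.001, 1.569]
ft_force: [4.8, -0.0, 1.3]
opening: 0.311
grip_force: 30.0
```

>>> {"op": "arm_command", "data": {"deltas": [{"dx": 0,"dy": 0,"dz": 0,"yaw": 0},{"dx": 0,"dy": 0,"dz": 0,"yaw": 0},{"dx": 0,"dy": 0,"dz": 0,"yaw": 0},{"dx": 0,"dy": 0,"dz": 0.02,"yaw": 0},{"dx": 0,"dy": 0,"dz": 0.02,"yaw": 0}], "gripper": 0.055}}

```text
t: 63.65
eef_pos: [543.4, -275.7, 152.5]
tcp_rot: [-3.14, -0.001, 1.569]
ft_force: [0.4, -0.2, 0.0]
opening: 0.574
grip_force: 0.0
```

>>> {"op": "arm_command", "data": {"deltas": [{"dx": 0,"dy": -0.03,"dz": 0,"yaw": 0},{"dx": 0,"dy": -0.036,"dz": 0,"yaw": 0},{"dx": 0,"dy": 0,"dz": 0,"yaw": 0},{"dx": 0,"dy": 0,"dz": 0,"yaw": 0},{"dx": 0,"dy": 0,"dz": 0,"yaw": 0},{"dx": 0,"dy": 0,"dz": 0,"yaw": 0},{"dx": 0,"dy": 0,"dz": 0,"yaw": 0}], "gripper": 0}}

```text
t: 64.35
eef_pos: [544.1, -341.2, 152.7]
tcp_rot: [-3.142, -0.0, 1.57]
ft_force: [0.5, -0.3, 0.0]
opening: 0.044
grip_force: 0.0
```

>>> {"op": "arm_command", "data": {"deltas": [{"dx": 0,"dy": 0,"dz": -0.025,"yaw": 0},{"dx": 0,"dy": 0,"dz": -0.02,"yaw": 0},{"dx": 0,"dy": 0,"dz": -0.005,"yaw": 0},{"dx": 0,"dy": 0,"dz": -0.002,"yaw": 0},{"dx": 0,"dy": 0,"dz": -0.002,"yaw": 0},{"dx": 0,"dy": 0,"dz": -0.002,"yaw": 0},{"dx": 0,"dy": 0,"dz": -0.002,"yaw": 0},{"dx": 0,"dy": 0,"dz": -0.001,"yaw": 0},{"dx": 0,"dy": 0,"dz": 0,"yaw": 0}]}}

```text
t: 65.25
eef_pos: [544.4, -342.1, 94.1]
tcp_rot: [3.14, 0.001, 1.569]
ft_force: [1.2, 0.5, 3.1]
opening: 0.004
grip_force: 1.7
```

>>> {"op": "arm_command", "data": {"deltas": [{"dx": 0,"dy": 0,"dz": -0.001,"yaw": 0},{"dx": 0,"dy": 0,"dz": -0.001,"yaw": 0},{"dx": 0,"dy": 0,"dz": -0.001,"yaw": 0},{"dx": 0,"dy": 0,"dz": 0,"yaw": 0},{"dx": 0,"dy": 0,"dz": 0,"yaw": 0}]}}

```text
t: 65.75
eef_pos: [544.5, -342.2, 93.1]
tcp_rot: [3.14, 0.001, 1.569]
ft_force: [-4.1, 3.8, 24.3]
opening: 0.004
grip_force: 11.8
```

>>> {"op": "arm_command", "data": {"deltas": [{"dx": 0,"dy": 0,"dz": 0.01,"yaw": 0},{"dx": 0,"dy": 0,"dz": 0.025,"yaw": 0},{"dx": 0,"dy": 0,"dz": 0.025,"yaw": 0},{"dx": 0,"dy": 0.03,"dz": 0,"yaw": 0},{"dx": 0,"dy": 0.036,"dz": 0,"yaw": 0},{"dx": 0,"dy": 0,"dz": 0,"yaw": 0},{"dx": 0,"dy": 0,"dz": 0,"yaw": 0}], "gripper": 0.055}}

```text
t: 66.45
eef_pos: [544.1, -275.7, 150.7]
tcp_rot: [-3.141, 0.0, 1.571]
ft_force: [0.2, -0.5, -0.3]
opening: 0.537
grip_force: 0.0
```

>>> {"op": "arm_command", "data": {"deltas": [{"dx": 0,"dy": 0,"dz": -0.02,"yaw": 0},{"dx": 0,"dy": 0,"dz": -0.015,"yaw": 0},{"dx": 0,"dy": 0,"dz": -0.004,"yaw": 0},{"dx": 0,"dy": 0,"dz": 0,"yaw": 0},{"dx": 0,"dy": 0,"dz": 0,"yaw": 0}]}}

```text
t: 66.95
eef_pos: [544.2, -276.6, 112.1]
tcp_rot: [3.141, 0.0, 1.569]
ft_force: [-0.1, -1.2, -0.2]
opening: 0.579
grip_force: 0.0
```

>>> {"op": "arm_command", "data": {"deltas": [{"dx": 0,"dy": 0,"dz": 0,"yaw": 0},{"dx": 0,"dy": 0,"dz": 0,"yaw": 0},{"dx": 0,"dy": 0,"dz": 0,"yaw": 0},{"dx": 0,"dy": 0,"dz": 0,"yaw": 0},{"dx": 0,"dy": 0,"dz": 0,"yaw": 0},{"dx": 0,"dy": 0,"dz": 0,"yaw": 0}], "gripper": 0.02}}

```text
t: 67.55
eef_pos: [544.5, -276.0, 112.0]
tcp_rot: [3.14, 0.0, 1.569]
ft_force: [3.8, 0.8, 1.5]
opening: 0.311
grip_force: 30.0
```

>>> {"op": "arm_command", "data": {"deltas": [{"dx": 0,"dy": -0.006,"dz": 0,"yaw": 0},{"dx": 0,"dy": -0.006,"dz": 0,"yaw": 0},{"dx": 0,"dy": -0.006,"dz": 0,"yaw": 0},{"dx": 0,"dy": -0.006,"dz": 0,"yaw": 0},{"dx": 0,"dy": -0.006,"dz": 0,"yaw": 0},{"dx": 0,"dy": -0.006,"dz": 0,"yaw": 0},{"dx": 0,"dy": -0.006,"dz": 0,"yaw": 0},{"dx": 0,"dy": -0.005,"dz": 0,"yaw": 0},{"dx": 0,"dy": -0.003,"dz": 0,"yaw": 0},{"dx": 0,"dy": -0.001,"dz": 0,"yaw": 0},{"dx": 0,"dy": 0,"dz": 0,"yaw": 0},{"dx": 0,"dy": 0,"dz": 0,"yaw": 0}]}}

```text
t: 68.75
eef_pos: [544.7, -326.2, 112.0]
tcp_rot: [3.14, -0.001, 1.569]
ft_force: [8.0, 9.7, 4.8]
opening: 0.315
grip_force: 30.0
```

>>> {"op": "arm_command", "data": {"deltas": [{"dx": 0,"dy": 0,"dz": 0,"yaw": 0},{"dx": 0,"dy": 0,"dz": 0,"yaw": 0},{"dx": 0,"dy": 0,"dz": 0,"yaw": 0},{"dx": 0,"dy": 0,"dz": 0,"yaw": 0}], "gripper": 0.055}}

```text
t: 69.15
eef_pos: [543.6, -327.3, 111.4]
tcp_rot: [-3.141, -0.0, 1.569]
ft_force: [0.0, -0.5, -0.7]
opening: 0.564
grip_force: 0.0
```

>>> {"op": "arm_command", "data": {"deltas": [{"dx": 0,"dy": 0,"dz": 0.02,"yaw": 0},{"dx": 0,"dy": 0,"dz": 0.03,"yaw": 0},{"dx": 0,"dy": 0,"dz": 0.03,"yaw": 0},{"dx": 0,"dy": 0,"dz": 0.03,"yaw": 0},{"dx": -0.025,"dy": -0.025,"dz": 0,"yaw": 0},{"dx": -0.025,"dy": -0.025,"dz": 0,"yaw": 0},{"dx": -0.025,"dy": -0.025,"dz": 0,"yaw": 0},{"dx": -0.025,"dy": -0.025,"dz": 0,"yaw": 0},{"dx": -0.025,"dy": -0.025,"dz": 0,"yaw": 0},{"dx": -0.025,"dy": -0.025,"dz": 0,"yaw": 0},{"dx": -0.02,"dy": -0.025,"dz": 0,"yaw": 0},{"dx": -0.02,"dy": -0.025,"dz": 0,"yaw": 0},{"dx": 0,"dy": 0,"dz": 0,"yaw": 0},{"dx": 0,"dy": 0,"dz": 0,"yaw": 0},{"dx": 0,"dy": 0,"dz": 0,"yaw": 0}]}}

```text
t: 70.65
eef_pos: [354.4, -526.4, 221.5]
tcp_rot: [-3.142, -0.0, 1.57]
ft_force: [-0.4, 0.0, -0.2]
opening: 0.577
grip_force: 0.0
```

```bash
python3 - <<'E'
from h import *
d=grab('top','t10'); W=cloud(d)
for lo,hi,n in((440,490,'far'),(508,555,'mid')):
    m=(W[...,2]>72)&(W[...,2]<118)&(W[...,0]>lo)&(W[...,0]<hi)&(abs(W[...,1])<140); P=W[m]; print(n,P[:,1].min(),P[:,1].max())
im=cv2.imread('pics/t10.png')[130:310,150:480]; cv2.imwrite('pics/t10z.png',cv2.resize(im,None,fx=2.4,fy=2.4,interpolation=2))
E
```

```text
far -87.41540951433504 86.37442924564824
mid -87.00317920168769 85.37089811889741
```

View pics/t10z.png

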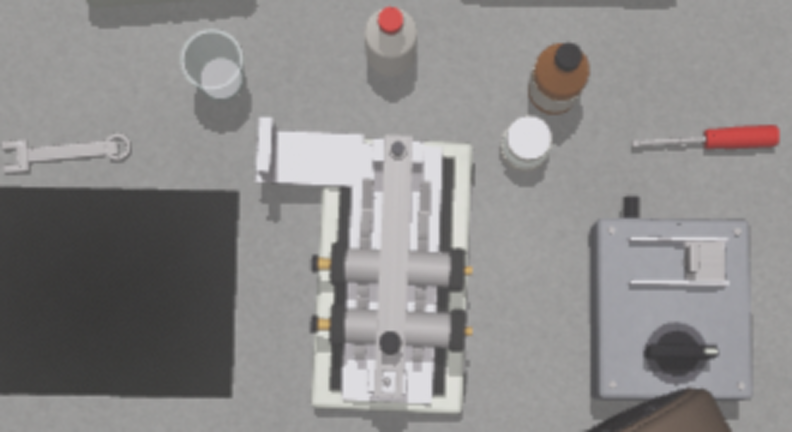

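The final picture shows both cylinders seated, the strap on the far bolt (388,380), the isolator on (680,351), the guard closed (707,260), and the glassware and tools where they were.

```bash
python3 -c "
from cell import job_done; print(job_done())"
```

```text
the job is handed in; nothing more can be done
None
```

The job is handed in as asked at about 71 s: both cylinders seated, strap flat on the far bolt, isolator on, start pressed fully and guard closed; the far cylinder was knocked 20 mm along its saddle before the first start, so I pushed it back with the power on and the strap in place, then repeated the isolator off/on, the start press and the guard.

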